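# Load a dowel borer with rails and start it

## Task

The dowel borer still has the last test offcut (or two) clamped in it: flip its toggle clamp open, drop the offcuts marked with a red cross into the scrap bin, and, keeping the clamp open until all of them are in, lay every oak rail flat into a bay of its own with its end pushed fully home against the fence. Then flip the clamp over so that it locks them down and throw the depth lever into the green notch. Last of all, only when clamp and depth are set, flip the mains rocker on; leave the other things on the bench where they are.

Things in the scene. Friction and masses are not known exactly. Their poses are not given: they have to be found in the camera images.
- borer: bench-top four-spindle dowel borer, fixed. Origin on the bench under its middle; own x runs across the four bays, own y from the open end of the aluminium work table (top 40 mm up, y = -130 to 20 mm, x within 113) to the fence (face at y = 20, 78 mm high); behind it the blue gear head (85 mm high, y 30 to 195, x within 107) and the motor. Rails come in from -y; angles and values below in this frame
- bays (a point): middle of the row of bays (borer x 0, y -65, z 52 mm; borer's axes). Bay centres at x = -81, -27, 27, 81 mm from it: there the centre of a rail lies when flat on the table and home against the fence. White guide fingers, 12 mm high with rounded ends, reach from the fence to borer y = -32 and leave bays 30 mm wide; beyond them the table is clear and rails overhang its end by 20 mm
- clamp (a joint): toggle clamp, rad: 0 = locked (red handle upright, hold-down bar's rubber pads on the work 35 mm from the fence), 0.65 = open (handle leaned 0.5 rad to the borer's +y, bar swung up). Pivot about the borer's x at x 0, y 75, z 92 mm. Over-centre: it snaps to the nearer end, tipping between 0.25 and 0.45; 3 to 6 N at the ball flips it
- clamp_ball (a point): centre of the red 24 mm ball on the clamp handle (16 mm thick), 80 mm from the pivot. Locked: 171 mm above the bench; open: 162 mm, and 50 mm further to the borer's +y. Push it to +y (from the bar's side) to open, to -y (from the motor's side) to lock. The open bar (206 mm long) stands up to 175 mm above the bench over borer y = 15 to 60 mm
- depth (a joint): depth-stop lever, rad: sprung detent notches at 0 (white), 0.3 (yellow), 0.6 (green), 0.9 (red), marked by coloured dots on the quadrant behind it and tabs on the gear head beside the knob. Growing values lean it to the borer's +y; upright at 0.45. Let go, it drops into the nearest notch; 2 to 3 N at the knob moves it on
- depth_knob (a point): centre of the black 26 mm ball knob of the depth lever, on the borer's +x side, about 145 mm above the bench, 90 mm from its pivot, which lies along the borer's x axis at x 126, y 100, z 62 mm; free all round to be pinched or pushed from above
- mains (a joint): mains rocker switch, rad: 0 = off, 0.44 = on; over-centre, it snaps over when the raised half is pressed down with about 4 N
- mains_on (a point): middle of the top face of the rocker's on half (green bar, to the borer's +y): press down to switch on. Black rocker 49 mm long (borer y) x 28 mm wide, in a grey switch box on the gear head. When off, this half stands up, tilted 0.35 rad, about 119 mm above the bench; the press takes it down 7 mm
- mains_off (a point): the same for the off half (red bar, towards the borer's -y); pressing it switches off
- bin: grey open scrap bin, 200 x 150 mm (x, y), 85 mm high, walls 4 mm, fixed; origin at the middle of its underside
- rail1_c (a point): oak rail, 24 x 24 mm square and 170 mm long along its own y axis, about 70 g; point at its centre (either end may go to the fence; it may be absent)
- rail2_c (a point): oak rail, 24 x 24 mm square and 170 mm long along its own y axis, about 70 g; point at its centre (either end may go to the fence; it may be absent)
- rail3_c (a point): oak rail, 24 x 24 mm square and 170 mm long along its own y axis, about 70 g; point at its centre (either end may go to the fence; it may be absent)
- rail4_c (a point): oak rail, 24 x 24 mm square and 170 mm long along its own y axis, about 70 g; point at its centre (either end may go to the fence; it may be absent)
- offcut1_c (a point): pale test offcut with a red crayon cross on top, 24 x 24 mm square and 125 mm long along its own y axis, about 45 g; point at its centre. At the start it lies clamped in one of the bays, end against the fence; it may be absent
- offcut2_c (a point): pale test offcut with a red crayon cross on top, 24 x 24 mm square and 125 mm long along its own y axis, about 45 g; point at its centre. At the start it lies clamped in one of the bays, end against the fence; it may be absent
- offcut3_c (a point): pale test offcut with a red crayon cross on top, 24 x 24 mm square and 125 mm long along its own y axis, about 45 g; point at its centre. At the start it lies clamped in one of the bays, end against the fence; it may be absent
- square: steel combination square, blade 150 mm, stock 90 mm; a bystander, origin at the middle of its underside
- pencil: mechanical pencil, 140 mm long, 8 mm thick; a bystander, origin at the middle of its underside
- tape: yellow tape measure, 70 x 32 x 66 mm; a bystander, origin at the middle of its underside
- glue: glue bottle, 60 mm across, 170 mm tall; a bystander, origin at the middle of its underside
- dowels: white pot of dowel pins, 72 mm across, 65 mm tall; a bystander, origin at the middle of its underside
- sandblock: cork sanding block, 110 x 70 x 34 mm; a bystander, origin at the middle of its underside

How it is judged:
On the way, in this order (a step that is already met when the one before it is completed fails the run):
1. the toggle clamp is flipped open (value of joint clamp above 0.52 rad), for 0.2 s.
2. all offcuts lie in the scrap bin and all rails lie home in the bays, the clamp still open (value of joint clamp above 0.52 rad and x of offcut1_c in the frame of bin between -0.1 and 0.1 m and y of offcut1_c in the frame of bin between -0.075 and 0.075 m and height (world z) of each of offcut1_c, offcut2_c, offcut3_c below 0.08 m and x of offcut2_c in the frame of bin between -0.1 and 0.1 m and y of offcut2_c in the frame of bin between -0.075 and 0.075 m and x of offcut3_c in the frame of bin between -0.1 and 0.1 m and y of offcut3_c in the frame of bin between -0.075 and 0.075 m and (x of rail1_c in the frame of bays between -0.088 and -0.074 m or x of rail1_c in the frame of bays between -0.034 and -0.02 m or x of rail1_c in the frame of bays between 0.02 and 0.034 m or x of rail1_c in the frame of bays between 0.074 and 0.088 m) and y of rail1_c in the frame of bays between -0.008 and 0.004 m and z of rail1_c in the frame of bays between -0.005 and 0.005 m and angle between the y axis of each of rail1_c, rail2_c, rail3_c, rail4_c and the y axis of borer, either way round below 0.12 rad and (x of rail2_c in the frame of bays between -0.088 and -0.074 m or x of rail2_c in the frame of bays between -0.034 and -0.02 m or x of rail2_c in the frame of bays between 0.02 and 0.034 m or x of rail2_c in the frame of bays between 0.074 and 0.088 m) and y of rail2_c in the frame of bays between -0.008 and 0.004 m and z of rail2_c in the frame of bays between -0.005 and 0.005 m and (x of rail3_c in the frame of bays between -0.088 and -0.074 m or x of rail3_c in the frame of bays between -0.034 and -0.02 m or x of rail3_c in the frame of bays between 0.02 and 0.034 m or x of rail3_c in the frame of bays between 0.074 and 0.088 m) and y of rail3_c in the frame of bays between -0.008 and 0.004 m and z of rail3_c in the frame of bays between -0.005 and 0.005 m and (x of rail4_c in the frame of bays between -0.088 and -0.074 m or x of rail4_c in the frame of bays between -0.034 and -0.02 m or x of rail4_c in the frame of bays between 0.02 and 0.034 m or x of rail4_c in the frame of bays between 0.074 and 0.088 m) and y of rail4_c in the frame of bays between -0.008 and 0.004 m and z of rail4_c in the frame of bays between -0.005 and 0.005 m), for 0.2 s.
3. the clamp is locked over the rails and the depth lever rests in the green notch (value of joint clamp below 0.1 rad and value of joint depth between 0.5 and 0.7 rad and (x of rail1_c in the frame of bays between -0.088 and -0.074 m or x of rail1_c in the frame of bays between -0.034 and -0.02 m or x of rail1_c in the frame of bays between 0.02 and 0.034 m or x of rail1_c in the frame of bays between 0.074 and 0.088 m) and y of rail1_c in the frame of bays between -0.008 and 0.004 m and z of rail1_c in the frame of bays between -0.005 and 0.005 m and angle between the y axis of each of rail1_c, rail2_c, rail3_c, rail4_c and the y axis of borer, either way round below 0.12 rad and (x of rail2_c in the frame of bays between -0.088 and -0.074 m or x of rail2_c in the frame of bays between -0.034 and -0.02 m or x of rail2_c in the frame of bays between 0.02 and 0.034 m or x of rail2_c in the frame of bays between 0.074 and 0.088 m) and y of rail2_c in the frame of bays between -0.008 and 0.004 m and z of rail2_c in the frame of bays between -0.005 and 0.005 m and (x of rail3_c in the frame of bays between -0.088 and -0.074 m or x of rail3_c in the frame of bays between -0.034 and -0.02 m or x of rail3_c in the frame of bays between 0.02 and 0.034 m or x of rail3_c in the frame of bays between 0.074 and 0.088 m) and y of rail3_c in the frame of bays between -0.008 and 0.004 m and z of rail3_c in the frame of bays between -0.005 and 0.005 m and (x of rail4_c in the frame of bays between -0.088 and -0.074 m or x of rail4_c in the frame of bays between -0.034 and -0.02 m or x of rail4_c in the frame of bays between 0.02 and 0.034 m or x of rail4_c in the frame of bays between 0.074 and 0.088 m) and y of rail4_c in the frame of bays between -0.008 and 0.004 m and z of rail4_c in the frame of bays between -0.005 and 0.005 m), for 0.2 s.
4. the mains rocker is flipped on (value of joint mains above 0.36 rad and value of joint clamp below 0.1 rad and value of joint depth between 0.5 and 0.7 rad), for 0.2 s.
At the end, for the whole second after the job is handed in: Each rail in a bay, under 8 mm from the fence, within 7 mm of the bay centre, flat, in line within 0.12 rad; each offcut in the bin (below 80 mm); clamp locked (under 0.1 rad); depth lever in the green notch (0.5 to 0.7 rad); mains rocker on (over 0.36 rad); all at rest (all of step 4 and (x of rail1_c in the frame of bays between -0.088 and -0.074 m or x of rail1_c in the frame of bays between -0.034 and -0.02 m or x of rail1_c in the frame of bays between 0.02 and 0.034 m or x of rail1_c in the frame of bays between 0.074 and 0.088 m) and y of rail1_c in the frame of bays between -0.008 and 0.004 m and z of rail1_c in the frame of bays between -0.005 and 0.005 m and angle between the y axis of each of rail1_c, rail2_c, rail3_c, rail4_c and the y axis of borer, either way round below 0.12 rad and (x of rail2_c in the frame of bays between -0.088 and -0.074 m or x of rail2_c in the frame of bays between -0.034 and -0.02 m or x of rail2_c in the frame of bays between 0.02 and 0.034 m or x of rail2_c in the frame of bays between 0.074 and 0.088 m) and y of rail2_c in the frame of bays between -0.008 and 0.004 m and z of rail2_c in the frame of bays between -0.005 and 0.005 m and (x of rail3_c in the frame of bays between -0.088 and -0.074 m or x of rail3_c in the frame of bays between -0.034 and -0.02 m or x of rail3_c in the frame of bays between 0.02 and 0.034 m or x of rail3_c in the frame of bays between 0.074 and 0.088 m) and y of rail3_c in the frame of bays between -0.008 and 0.004 m and z of rail3_c in the frame of bays between -0.005 and 0.005 m and (x of rail4_c in the frame of bays between -0.088 and -0.074 m or x of rail4_c in the frame of bays between -0.034 and -0.02 m or x of rail4_c in the frame of bays between 0.02 and 0.034 m or x of rail4_c in the frame of bays between 0.074 and 0.088 m) and y of rail4_c in the frame of bays between -0.008 and 0.004 m and z of rail4_c in the frame of bays between -0.005 and 0.005 m and x of offcut1_c in the frame of bin between -0.1 and 0.1 m and y of offcut1_c in the frame of bin between -0.075 and 0.075 m and height (world z) of each of offcut1_c, offcut2_c, offcut3_c below 0.08 m and x of offcut2_c in the frame of bin between -0.1 and 0.1 m and y of offcut2_c in the frame of bin between -0.075 and 0.075 m and x of offcut3_c in the frame of bin between -0.1 and 0.1 m and y of offcut3_c in the frame of bin between -0.075 and 0.075 m and linear speed of each of rail1, rail2, rail3, rail4, offcut1, offcut2, offcut3 below 0.02 m/s); the robot touches nothing.
It fails at once if the mains rocker is on while the clamp is not locked or the depth lever is not in the green notch (value of joint mains above 0.3 rad and (value of joint clamp above 0.15 rad or not (value of joint depth between 0.5 and 0.7 rad))).
It fails at once if a bystander is pushed more than 4 cm from its place or knocked over (distance of any of square, pencil, tape, glue, dowels, sandblock from where it was at the start of the episode above 0.04 m or angle between any of glue, dowels's own z axis and vertical above 0.6 rad).
Of offcut1, offcut2, offcut3 only 1 to 2 are there at a start; the rules pass over those that are not, and their reading is None.
Of rail1, rail2, rail3, rail4 only 2 to 4 are there at a start; the rules pass over those that are not, and their reading is None.
At some moment in a run one of rail1, rail2, rail3, rail4 may be knocked a few centimetres aside while the robot is not near it.
Once in a run the grip may slacken for a moment while it holds something.
It also fails if it takes over 210 s, if anything falls off the work surface, if the arm or the gripper's body presses on something with over 40 N, if the wrist force passes 120 N, or if a joint passes its speed limit or range.

## Robot

A 6-joint arm with a two-finger parallel gripper is mounted at the origin on the work surface. World frame = base frame: x ahead of the robot, y to its left, z up, the work surface at z = 0. Lengths are in m, angles in rad, forces in N, time in s.
With the tool pointing down it reaches from about 0.425 to 0.95 m from the base axis. Payload 3.5 kg.
Tool frame: the origin (TCP) lies at the very end of the fingers, on their centre line; the grasp point (between the pads) lies 19 mm behind it; x points along the fingers, z is the direction in which the jaws open and shut, and the axes are right-handed (so a half turn about x gives the same grasp; the last joint's range is limited). The gripper opens to 85 mm and grips with 20 to 120 N. Pads are 22 mm wide; open, the fingers measure 114 mm over their backs; the gripper's body (76 mm by 85 mm) begins 54 mm behind the grasp point. The pads swing forward as they close: fully open they stand 13 mm farther back than shut.
Start: joints at [1.088, 0.286, 1.577, -0, 1.279, -0.15], TCP at [0.22, 0.638, 0.231] pointing down, gripper open.
Joint ranges: [-2.77, 2.77], [-0.9, 2.22], [0.21, 2.48], [-1.53, 4.67], [0.24, 2.81], [-2.84, 2.84]. Speed limits (rad/s): [2.79, 2.79, 3.14, 3.14, 3.14, 3.14].

## Interface

Orientations are given as a unit quaternion [x, y, z, w].
In Python, from plant import ctrl, cams gives the robot as it stands.
- The arm moves only by the tool play_rows, never from a script. Its argument "rows" is a list of rows, each a list of 3 entries, a list of its own where there are three numbers: the opening in per cent of the stroke, from 0 (shut) to 100 (fully open), then the shift along the tool's x, y, z in units of 0.3 m (1.0 is 0.3 m), then the turn, a rotation vector about the tool's x, y, z in units of pi/2 rad (1.0 is pi/2 rad). A call has 1 to 10 rows; each row is the pose to reach, as a shift and turn from the pose commanded when the call began, along the tool's axes at that moment; what a row does not reach only later rows make up. A row lasts 1/12 s, in which the tool goes at most 41.7 mm and 7.16 degrees, less where a joint would pass 70% of its speed; a pose out of reach is approached as far as the arm can. A call with a number of a shift or a turn outside -1 to 1 is refused whole. A call with a gripper value outside its range is refused whole. The fingers move at their own pace and stop on an object; "force" is the grip in N (left out, the last holds). Time passes only in rows, so rows that repeat a pose let the fingers close. It gives the time, the measured TCP pose, the force and the opening at its end, in the units of the state.
- ctrl.get_state(): the state, without advancing time (a new reading comes with each control period).
- cams.read_camera(name): name is "scene" or "top" or "wrist"; returns a dict with "color" (400x640x3 uint8, red, green, blue), "fx", "fy", "cx", "cy" (pixels), "k1" (the pictures are not rectified: a ray, as slopes to the right and down, at radius r is drawn at 1 + k1 r^2 times it, then the intrinsics apply), "view" (4x4, takes a point from world to camera coordinates). Camera axes: x right, y down, z forward; pixel columns grow to the right and rows downward; lengths in m; the calibration is good to about 2 mm. A picture is of the moment at which its call begins. There is no depth.
- ctrl.sign_off(): hands the job in, once; it reports no verdict.
The state is a dict: "time": time; "qpos": joint angles; "dq": joint speeds; "joint_efforts": joint torques, N m; "eef_pos": TCP position; "tcp_rot": TCP orientation; "contact_force": force on the tool from outside, world axes, zero at the start; "wrist_torque": the same for the moment, N m; "opening": opening from 0.0 (shut) to 1.0 (fully open).
Only numpy, scipy, OpenCV 4.12 (cv2) and the standard library are available. Lean on these libraries where they do the work, as an engineer would, in place of code of your own. Each camera call takes 0.05 s, during which the arm holds its last target. There are 200 camera calls.

## Working session

There is one attempt and no reset: what is moved stays moved. The work goes in short steps, Python scripts to look and compute and a tool call to move; the robot and the scene stay as the last step left them, time stands still between calls to the robot, and variables do not carry over. Pictures are saved under pics/ and viewed, about 12 in all and at most 16, crops included, and the job is handed in when it is done.

Besides the shell and the picture viewer there is one more tool, called after "Call:" as name([rows], argument=value, ...), one row to a line, values as JSON. play_rows: Moves the arm, as the interface text tells. Shifts and turns lie within -1 to 1; 1 stands for 0.3 m of shift or pi/2 rad of turn. Its arguments: {"type":"object","properties":{"rows":{"type":"array"},"force":{"type":"number"}},"required":["rows"]}

```bash
ls; mkdir -p pics
cat > h.py <<'E'
import numpy as np, cv2
from plant import ctrl, cams
from scipy.spatial.transform import Rotation as R
def shot(n,f=None):
    c=cams.read_camera(n)
    if f: cv2.imwrite('pics/'+f,c['color'][:,:,::-1])
    return c
def cal(c):
    return np.array([[c['fx'],0,c['cx']],[0,c['fy'],c['cy']],[0,0,1.]]),np.array([c['k1'],0,0,0,0.]),np.array(c['view'])
def proj(c,P):
    K,d,V=cal(c); P=np.atleast_2d(P).astype(float)
    return cv2.projectPoints(P,cv2.Rodrigues(V[:3,:3])[0],V[:3,3],K,d)[0][:,0]
def ray(c,uv,z):
    K,d,V=cal(c)
    uv=np.atleast_2d(uv).astype(float)
    n=cv2.undistortPoints(uv[:,None],K,d)[:,0]
    D=np.c_[n,np.ones(len(n))]@V[:3,:3]; o=-V[:3,:3].T@V[:3,3]
    return o+D*((z-o[2])/D[:,2])[:,None]
E
python3 - <<'E'
from h import *
for n in ('top','scene'):
    c=shot(n,n+'1.png'); V=np.array(c['view']); print(n,c['fx'],c['k1'],-V[:3,:3].T@V[:3,3], V[2,:3])
s=ctrl.get_state(); print(s['time'],s['eef_pos'],s['tcp_rot'],R.from_quat(s['tcp_rot']).as_matrix().round(3),s['opening'])
E
```

```text
pics
top 449.80288344100575 -0.12131791079286434 [ 0.30563317 -0.01168228  1.64442378] [ 0.17645248  0.00138992 -0.98430818]
scene 384.0721490197361 -0.010056349114513833 [0.97020965 0.61644508 0.84401207] [-0.38452643 -0.61445702 -0.68889912]
0.1 [0.22020943 0.63743857 0.2300459 ] [-0.41062576  0.57659619  0.40992581  0.5752253 ] [[-0.001 -0.945  0.327]
 [-0.002  0.327  0.945]
 [-1.     0.    -0.002]] 1.0027684025796475
```

View pics/top1.png

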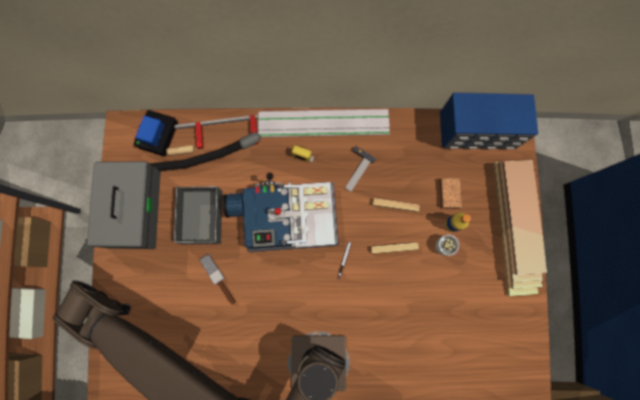

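View pics/scene1.png

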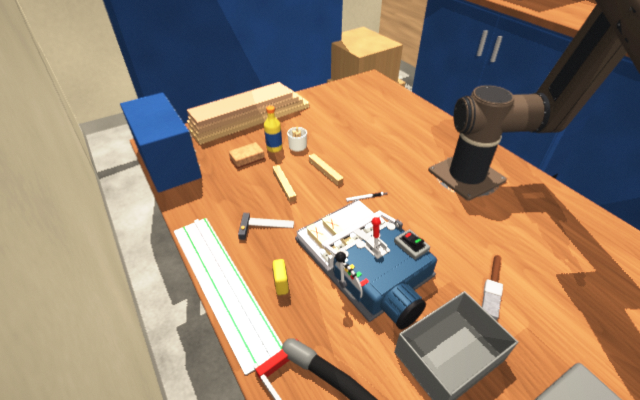

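Top: image up = +x, left = +y. The borer is around (290,215) with the motor to the left. Two offcuts with crosses lie in the upper two bays, rails are at (395,205) and (394,248), and the bin is at (197,215). I'll zoom in to measure.

Run:
```python
import cv2
a=cv2.imread('pics/top1.png')[165:285,165:475]
b=cv2.resize(a[:, :],None,fx=2.58,fy=2.58,interpolation=cv2.INTER_CUBIC)
s=cv2.imread('pics/scene1.png')[195:345,280:460]
c=cv2.resize(s,None,fx=1.9,fy=1.9,interpolation=cv2.INTER_CUBIC)
import numpy as np
o=np.zeros((600,800,3),np.uint8); o[:b.shape[0],:b.shape[1]]=b; o[310:310+c.shape[0],:c.shape[1]]=c
print(b.shape,c.shape); cv2.imwrite('pics/crop1.png',o)
```

```text
(310, 800, 3) (285, 342, 3)
```

View pics/crop1.png

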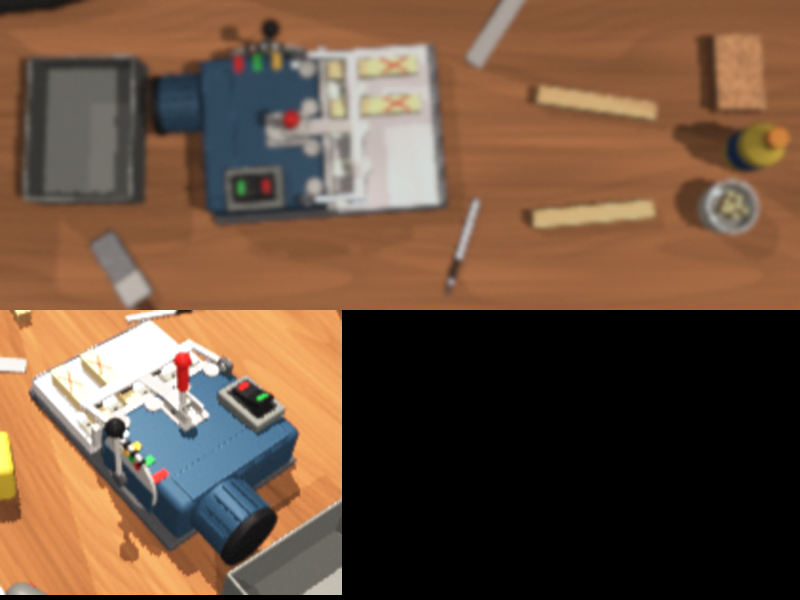

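```bash
cat > fit.py <<'E'
from h import *
import pickle
from scipy.optimize import least_squares
c=shot('top')
def o(p): return (np.array(p,float)+.5)/2.58+164.5
L=[((0,75,171),(291,119)),((113,-130,40),(432,45)),((-113,-130,40),(444,204)),((107,195,85),(204,64)),((-107,195,85),(211,212)),((81,-42.5,64),(387,67)),((27,-42.5,64),(391,104))]
P=np.array([l[0] for l in L])/1e3; U=o([l[1] for l in L])
def W(v,P): 
    return np.c_[R.from_euler('z',v[2]).apply(P)+[v[0],v[1],0]]
f=lambda v:(proj(c,W(v,P))-U).ravel()
s=least_squares(f,[.7,.1,0],loss='soft_l1'); print(s.x,f(s.x).reshape(-1,2).round(1).tolist())
kn=ray(c,o((270,28)),.145)[0]; print('knob borer',R.from_euler('z',-s.x[2]).apply(kn-[s.x[0],s.x[1],0]))
for n,a,b in (('A',(536,87),(657,117)),('B',(531,219),(655,209))):
    pa,pb=ray(c,o([a,b]),.024); pass
for n,a,b in (('A',(536,95),(656,110)),('B',(531,219),(655,209))):
    p=ray(c,o([a,b]),.018); d=p[0]-p[1]; print(n,p.mean(0),np.linalg.norm(d),np.degrees(np.arctan2(d[1],d[0])))
cb=ray(c,o([(24,58),(144,58),(140,200),(24,200)]),.085); print('bin',cb.round(3).tolist(),cb.mean(0))
E
python3 fit.py
```

```text
[0.52342212 0.06063461 0.06621808] [[-0.5, 0.2], [2.9, -0.4], [2.9, -0.0], [0.4, -2.6], [0.1, 0.5], [-3.2, 0.1], [-3.7, 0.6]]
knob borer [0.12813727 0.09736576 0.145     ]
A [ 0.56408745 -0.28465122  0.018     ] 0.172743084044445 82.64921321727691
B [ 0.40583837 -0.27607836  0.018     ] 0.17575612629596785 94.1976622700417
bin [[0.617, 0.517, 0.085], [0.617, 0.347, 0.085], [0.421, 0.346, 0.085], [0.42, 0.506, 0.085]] [0.51888863 0.42886928 0.085     ]
```

```bash
cat >> h.py <<'E'
B=[0.5234,0.0606,0.0662]   # borer x,y,yaw
def b2w(p): return R.from_euler('z',B[2]).apply(p)+[B[0],B[1],0]
def w2b(p): return R.from_euler('z',-B[2]).apply(np.array(p)-[B[0],B[1],0])
def Rt(yaw): # tool down, z axis at world yaw
    return R.from_matrix(np.c_[[0,0,-1],[-np.sin(yaw),np.cos(yaw),0],[np.cos(yaw),np.sin(yaw),0]])
def plan(start,targets):
    """start=(pos,R); targets: list of (worldpos,R); prints one tool-frame shift/turn per target, chained"""
    p,r=start
    for q,t in targets:
        print('shift',(r.inv().apply(np.array(q)-p)/.3).round(3).tolist(),'turn',((r.inv()*t).as_rotvec()/(np.pi/2)).round(4).tolist())
        p,r=np.array(q),t
def cur():
    s=ctrl.get_state(); return np.array(s['eef_pos']),R.from_quat(s['tcp_rot'])
E
python3 - <<'E'
from h import *
c=shot('wrist'); V=np.array(c['view']); p,r=cur()
o=-V[:3,:3].T@V[:3,3]; print('cam in tool',r.inv().apply(o-p),'axes in tool',r.inv().apply(V[:3,:3]).round(3).tolist(),c['fx'],c['k1'])
t=Rt(B[2])
plan((p,r),[(np.array([.42,.38,.40]),Rt(B[2]+.6)),(b2w([0,0.0,.42]),t)])
E
```

```text
cam in tool [-0.14213754  0.0852562  -0.00028597] axes in tool [[0.001, -0.0, 1.0], [-0.329, -0.944, 0.0], [0.944, -0.329, -0.001]] 303.3440380102232 0.00048416335616398835
shift [-0.564, -0.91, -0.595] turn [0.364, -0.001, 0.0001]
shift [-0.067, -1.05, -0.387] turn [0.382, 0.0, 0.0]
```

Call:
play_rows([
  [100,[-0.564,-0.45,-0.3],[0.18,0,0]],
  [100,[-0.564,-0.91,-0.595],[0.364,0,0]],
  [100,[-0.564,-0.91,-0.595],[0.364,0,0]],
  [100,[-0.564,-0.91,-0.595],[0.364,0,0]],
  [100,[-0.564,-0.91,-0.595],[0.364,0,0]],
  [100,[-0.564,-0.91,-0.595],[0.364,0,0]],
  [100,[-0.564,-0.91,-0.595],[0.364,0,0]],
  [100,[-0.564,-0.91,-0.595],[0.364,0,0]],
  [100,[-0.564,-0.91,-0.595],[0.364,0,0]],
  [100,[-0.564,-0.91,-0.595],[0.364,0,0]],
])

```text
time: 1.03
eef_pos: [0.4242, 0.3765, 0.4048]
tcp_rot: [-0.229, 0.666, 0.229, 0.672]
contact_force: [-0.1, 0.1, 1.1]
opening: 0.999
```

Call:
play_rows([
  [0,[-0.067,-1.0,-0.387],[0.382,0,0]],
  [0,[-0.067,-1.0,-0.387],[0.382,0,0]],
  [0,[-0.067,-1.0,-0.387],[0.382,0,0]],
  [0,[-0.067,-1.0,-0.387],[0.382,0,0]],
  [0,[-0.067,-1.0,-0.387],[0.382,0,0]],
  [0,[-0.067,-1.0,-0.387],[0.382,0,0]],
  [0,[-0.067,-1.0,-0.387],[0.382,0,0]],
  [0,[-0.067,-1.0,-0.387],[0.382,0,0]],
  [0,[-0.067,-1.0,-0.387],[0.382,0,0]],
  [0,[-0.067,-1.0,-0.387],[0.382,0,0]],
])

```text
time: 1.87
eef_pos: [0.5145, 0.0715, 0.4199]
tcp_rot: [-0.022, 0.707, 0.023, 0.706]
contact_force: [-0.4, -0.6, -0.4]
opening: -0.002
```

Run:
```python
from h import *
c=shot('wrist','w1.png'); p,r=cur(); print(p,(Rt(B[2]).inv()*r).as_rotvec(),w2b(p))
import pickle; c.pop('color'); pickle.dump(c,open('w1.pkl','wb'))
```

```text
[0.51420747 0.07263171 0.42001627] [0.00095469 0.00106621 0.00089556] [-0.00837648  0.01261346  0.42001627]
```

View pics/w1.png

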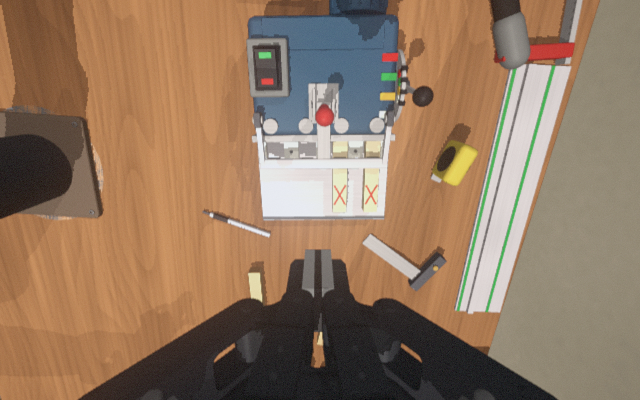

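```bash
cat > fit2.py <<'E'
from h import *
import pickle
from scipy.optimize import least_squares
c=pickle.load(open('w1.pkl','rb'))
L=[((0,75,171),(324.5,116)),((113,-130,40),(385.5,217.5)),((-113,-130,40),(264,218.5)),((107,195,85),(397,17.5)),((-107,195,85),(249,17.5))]
P=np.array([l[0] for l in L])/1e3; U=np.array([l[1] for l in L])
W=lambda v,P:R.from_euler('z',v[2]).apply(P)+[v[0],v[1],0]
f=lambda v:(proj(c,W(v,P))-U).ravel()
s=least_squares(f,[.52,.06,0.06],loss='soft_l1'); print(s.x,f(s.x).reshape(-1,2).round(1).tolist())
for th in (0,.3,.6,.9):
    print(th,proj(c,W(s.x,np.array([[.135,.1+.09*np.sin(th-.45),.062+.09*np.cos(th-.45)]]))))
print('offcut ends',(R.from_euler('z',-s.x[2]).apply(ray(c,[(340,211),(371.5,211),(340,190),(371.5,194)],.064)-[s.x[0],s.x[1],0])).round(4).tolist())
E
python3 fit2.py
```

```text
[0.52468443 0.06412942 0.07386885] [[0.9, -4.6], [-0.9, 4.4], [-0.4, 4.6], [4.7, -1.0], [-3.0, 0.9]]
0 [[425.87408454 120.29771056]]
0.3 [[430.08554564 100.10734314]]
0.6 [[432.46980954  77.51544671]]
0.9 [[432.54570449  55.74451505]]
offcut ends [[0.0277, -0.0981, 0.064], [0.0831, -0.0987, 0.064], [0.0272, -0.0595, 0.064], [0.0816, -0.0673, 0.064]]
```

```bash
sed -i 's/^L=.*/L=[((0,63.4,171),(324.5,116)),((113,-130,40),(385.5,217.5)),((-113,-130,40),(264,218)),((27,-105,64),(340,211.5)),((81,-105,64),(371.5,211))]/' fit2.py
cat >> fit2.py <<'E'
c=shot('top')
d=lambda a:R.from_euler('z',-s.x[2]).apply(a-[s.x[0],s.x[1],0])
q=lambda p:(np.array(p,float)+.5)/2.58+164.5
print(proj(c,W(s.x,P)).round(1).tolist(),q([(291,119),(432,45),(444,204),(418,104),(418,67)]).round(1).tolist())
E
python3 fit2.py
```

```text
[0.52411554 0.07064005 0.08339786] [[0.3, -0.3], [-0.0, 0.6], [-0.0, 2.4], [0.1, -0.5], [-0.6, -0.5]]
0 [[425.99461324 114.22806434]]
0.3 [[430.046837    93.65658999]]
0.6 [[432.24054901  70.76378202]]
0.9 [[432.11925912  48.8310251 ]]
offcut ends [[0.0268, -0.1049, 0.064], [0.0822, -0.106, 0.064], [0.0267, -0.0663, 0.064], [0.081, -0.0746, 0.064]]
[[277.5, 210.9], [331.7, 181.0], [337.4, 242.9], [327.1, 203.8], [325.7, 188.9]] [[277.5, 210.8], [332.1, 182.1], [336.8, 243.8], [326.7, 205.0], [326.7, 190.7]]
```

```bash
sed -i 's/^B=.*/B=[0.5241,0.0706,0.076]/' h.py
python3 - <<'E'
from h import *
t=Rt(B[2]); plan(cur(),[(b2w(q),t) for q in ([0,.024,.2],[0,.024,.158],[0,.089,.158],[0,.080,.26])])
E
```

```text
shift [0.734, 0.068, 0.033] turn [-0.0059, -0.0005, -0.0005]
shift [0.14, 0.0, 0.0] turn [0.0, 0.0, 0.0]
shift [0.0, 0.217, 0.0] turn [0.0, 0.0, 0.0]
shift [-0.34, -0.03, 0.0] turn [0.0, 0.0, 0.0]
```

Call:
play_rows([
  [0,[0.734,0.068,0.033],[-0.006,0,0]],
  [0,[0.734,0.068,0.033],[-0.006,0,0]],
  [0,[0.734,0.068,0.033],[-0.006,0,0]],
  [0,[0.734,0.068,0.033],[-0.006,0,0]],
  [0,[0.734,0.068,0.033],[-0.006,0,0]],
  [0,[0.734,0.068,0.033],[-0.006,0,0]],
  [0,[0.874,0.068,0.033],[-0.006,0,0]],
  [0,[0.874,0.068,0.033],[-0.006,0,0]],
  [0,[0.874,0.068,0.033],[-0.006,0,0]],
])

```text
time: 2.72
eef_pos: [0.5216, 0.0944, 0.1576]
tcp_rot: [-0.027, 0.708, 0.027, 0.705]
contact_force: [0.4, -0.3, 0.8]
opening: 0.002
```

Call:
play_rows([
  [0,[0,0.04,0],[0,0,0]],
  [0,[0,0.08,0],[0,0,0]],
  [0,[0,0.12,0],[0,0,0]],
  [0,[0,0.16,0],[0,0,0]],
  [0,[0,0.19,0],[0,0,0]],
  [0,[0,0.217,0],[0,0,0]],
  [0,[0,0.217,0],[0,0,0]],
  [0,[0,0.217,0],[0,0,0]],
])

```text
time: 3.38
eef_pos: [0.5183, 0.1594, 0.1595]
tcp_rot: [-0.027, 0.706, 0.027, 0.707]
contact_force: [-0.3, -0.0, 0.4]
opening: -0.001
```

Run:
```python
from h import *
c=shot('wrist','w2.png'); p,r=cur(); print(w2b(p),ctrl.get_state()['contact_force'])
```

```text
[0.00066533 0.08853884 0.15900781] [ 0.1701693  -0.38046699 -0.51255316]
```

View pics/w2.png

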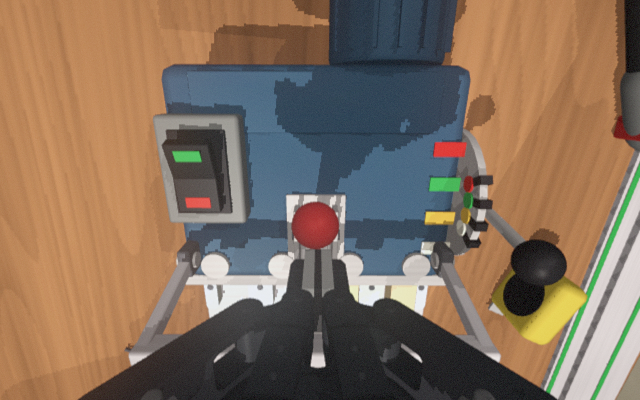

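Run:
```python
from h import *
c=shot('wrist'); import pickle; pickle.dump(c,open('w2.pkl','wb'))
for th in (0,.3,.6,.9): print(th,proj(c,b2w([[.126,.1+.09*np.sin(th-.45),.062+.09*np.cos(th-.45)]])).round())
print('ball',proj(c,b2w([[0,.1137,.162]])).round())
print('rocker on,off',w2b(ray(c,[(187,157)],.119)),w2b(ray(c,[(198,203)],.112)))
t=Rt(B[2]); tb=Rt(np.pi/2)
S=(b2w([0,.089,.158]),t)
plan(S,[(b2w([0,.089,.25]),t),(b2w([.081,-.065,.20]),t),(b2w([.081,-.065,.044]),t),(b2w([.081,-.065,.23]),t),
 ([.519,.408,.23],tb),([.519,.408,.06],tb),([.519,.408,.23],tb),(b2w([.027,-.065,.20]),t),(b2w([.027,-.065,.044]),t),(b2w([.027,-.065,.23]),t),([.519,.452,.23],tb)])
```

```text
0 [[522. 290.]]
0.3 [[541. 259.]]
0.6 [[554. 215.]]
0.9 [[555. 164.]]
ball [[317. 223.]]
rocker on,off [[-0.07880579  0.13849681  0.119     ]] [[-0.07889715  0.1064988   0.112     ]]
shift [-0.307, 0.0, 0.0] turn [0.0, 0.0, 0.0]
shift [0.167, -0.513, 0.27] turn [0.0, 0.0, 0.0]
shift [0.52, 0.0, 0.0] turn [0.0, 0.0, 0.0]
shift [-0.62, 0.0, 0.0] turn [0.0, 0.0, 0.0]
shift [-0.0, 1.339, -0.202] turn [-0.9516, 0.0, 0.0]
shift [0.567, 0.0, 0.0] turn [0.0, 0.0, 0.0]
shift [-0.567, 0.0, 0.0] turn [0.0, 0.0, 0.0]
shift [0.1, -0.123, -1.334] turn [0.9516, 0.0, 0.0]
shift [0.52, 0.0, 0.0] turn [0.0, 0.0, 0.0]
shift [-0.62, 0.0, 0.0] turn [0.0, 0.0, 0.0]
shift [-0.0, 1.486, -0.01] turn [-0.9516, 0.0, 0.0]
```

The wrist view shows the clamp open: the ball at (316,225) matches the prediction (317,223). The knob at (538,262) matches yellow (0.3). Next I'll fetch the first offcut.

Call:
play_rows([
  [0,[-0.15,0,0],[0,0,0]],
  [0,[-0.3,0,0],[0,0,0]],
  [20,[-0.3,0,0],[0,0,0]],
  [47,[-0.22,-0.2,0.1],[0,0,0]],
  [47,[-0.14,-0.513,0.27],[0,0,0]],
  [47,[-0.14,-0.513,0.27],[0,0,0]],
  [47,[-0.14,-0.513,0.27],[0,0,0]],
  [47,[-0.14,-0.513,0.27],[0,0,0]],
  [47,[-0.14,-0.513,0.27],[0,0,0]],
], force=60)

```text
time: 4.23
eef_pos: [0.6109, 0.0077, 0.1986]
tcp_rot: [-0.025, 0.708, 0.025, 0.706]
contact_force: [0.1, -0.3, -0.9]
opening: 0.469
```

Call:
play_rows([
  [47,[0.13,0,0],[0,0,0]],
  [47,[0.26,0,0],[0,0,0]],
  [47,[0.4,0,0],[0,0,0]],
  [47,[0.52,0,0],[0,0,0]],
  [47,[0.52,0,0],[0,0,0]],
  [10,[0.52,0,0],[0,0,0]],
  [10,[0.52,0,0],[0,0,0]],
  [10,[0.52,0,0],[0,0,0]],
  [10,[0.52,0,0],[0,0,0]],
  [10,[0.52,0,0],[0,0,0]],
])

```text
time: 5.07
eef_pos: [0.6103, 0.0113, 0.0449]
tcp_rot: [-0.027, 0.706, 0.027, 0.707]
contact_force: [0.2, -0.2, 0.1]
opening: 0.265
```

Call:
play_rows([
  [10,[0,0,0],[0,0,0]],
  [10,[-0.1,0,0],[0,0,0]],
  [10,[-0.22,0,0],[0,0,0]],
  [10,[-0.34,0,0],[0,0,0]],
  [10,[-0.46,0,0],[0,0,0]],
  [10,[-0.62,0,0],[0,0,0]],
  [10,[-0.62,0,0],[0,0,0]],
  [10,[-0.62,0,0],[0,0,0]],
])

```text
time: 5.73
eef_pos: [0.6127, 0.0107, 0.236]
tcp_rot: [-0.027, 0.703, 0.026, 0.71]
contact_force: [0.2, -0.1, -0.8]
opening: 0.269
```

Call:
play_rows([
  [10,[0,0.13,0],[0,0,0]],
  [10,[0,0.26,0],[0,0,0]],
  [10,[0,0.4,-0.05],[-0.05,0,0]],
  [10,[0,0.53,-0.1],[-0.12,0,0]],
  [10,[0,0.67,-0.15],[-0.2,0,0]],
  [10,[0,0.8,-0.2],[-0.28,0,0]],
  [10,[0,0.94,-0.2],[-0.36,0,0]],
  [10,[0,1.0,-0.202],[-0.44,0,0]],
  [10,[0,1.0,-0.202],[-0.5,0,0]],
  [10,[0,1.0,-0.202],[-0.5,0,0]],
])

```text
time: 6.57
eef_pos: [0.5254, 0.3068, 0.2275]
tcp_rot: [-0.297, 0.643, 0.297, 0.64]
contact_force: [0.7, -0.2, -0.3]
opening: 0.266
```

Run:
```python
from h import *
c=shot('wrist','w3.png');p,r=cur()
print(ctrl.get_state()['opening']); plan((p,r),[([.519,.408,.23],Rt(np.pi/2)),([.519,.408,.06],Rt(np.pi/2))])
import pickle; pickle.dump(c,open('w3.pkl','wb'))
```

```text
0.2662783638906042
shift [-0.008, 0.24, 0.243] turn [-0.4523, -0.0019, -0.002]
shift [0.567, 0.0, 0.0] turn [0.0, 0.0, 0.0]
```

View pics/w3.png

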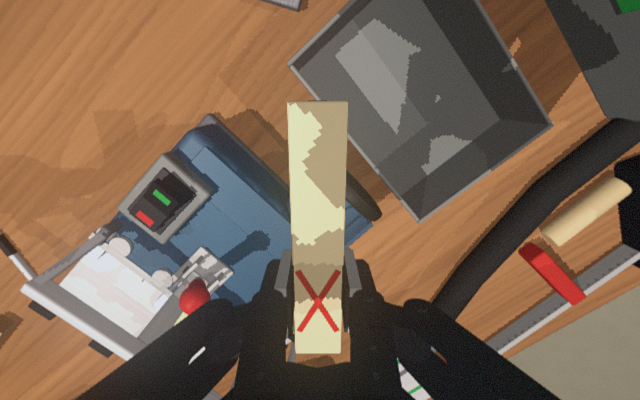

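Run:
```python
from h import *
import pickle; c=pickle.load(open('w3.pkl','rb'))
q=ray(c,[(290,65),(419,220),(551,125)],.085); print(q.round(4).tolist(), 'centre',(q[0]+q[2])/2)
```

```text
[[0.425, 0.3597, 0.085], [0.6166, 0.3627, 0.085], [0.6164, 0.5071, 0.085]] centre [0.52072168 0.43338387 0.085     ]
```

Call:
play_rows([
  [10,[0,0.1,0.1],[-0.08,0,0]],
  [10,[0,0.24,0.25],[-0.16,0,0]],
  [10,[0,0.24,0.25],[-0.24,0,0]],
  [10,[0,0.24,0.25],[-0.32,0,0]],
  [10,[0,0.24,0.25],[-0.4,0,0]],
  [10,[0,0.24,0.25],[-0.452,0,0]],
  [10,[0.14,0.24,0.25],[-0.452,0,0]],
  [10,[0.28,0.24,0.25],[-0.452,0,0]],
  [10,[0.42,0.24,0.25],[-0.452,0,0]],
  [10,[0.56,0.24,0.25],[-0.452,0,0]],
])

```text
time: 7.45
eef_pos: [0.5214, 0.4077, 0.0612]
tcp_rot: [-0.499, 0.501, 0.499, 0.501]
contact_force: [0.6, 1.1, -1.2]
opening: 0.264
```

Call:
play_rows([
  [10,[0.02,0,0],[0,0,0]],
  [45,[0.02,0,0],[0,0,0]],
  [45,[0.02,0,0],[0,0,0]],
  [45,[0.02,0,0],[0,0,0]],
  [45,[-0.1,0,0],[0,0,0]],
  [45,[-0.24,0,0],[0,0,0]],
  [45,[-0.38,0,0],[0,0,0]],
  [45,[-0.52,0,0],[0,0,0]],
  [45,[-0.58,0,0],[0,0,0]],
  [45,[-0.58,0,0],[0,0,0]],
])

```text
time: 8.28
eef_pos: [0.5255, 0.4118, 0.2514]
tcp_rot: [-0.502, 0.493, 0.498, 0.507]
contact_force: [0.8, 0.6, 0.6]
opening: 0.452
```

Run:
```python
from h import *
p,r=cur(); t=Rt(B[2])
print(p,ctrl.get_state()['opening']); plan((p,r),[((p+b2w([.027,-.065,.23]))/2,Rt(.823)),(b2w([.027,-.065,.20]),t)])
shot('top','t2.png')
```

```text
[0.52550521 0.41179479 0.25142303] 0.45234965957285633
shift [0.03, -0.05, -0.674] turn [0.476, 0.0107, 0.0088]
shift [0.136, -0.495, -0.459] turn [0.4756, 0.0, 0.0]
```

Call:
play_rows([
  [47,[0,0,-0.1],[0.07,0,0]],
  [47,[0.03,-0.05,-0.25],[0.14,0,0]],
  [47,[0.03,-0.05,-0.4],[0.22,0,0]],
  [47,[0.03,-0.05,-0.5],[0.3,0,0]],
  [47,[0.03,-0.05,-0.674],[0.38,0,0]],
  [47,[0.03,-0.05,-0.674],[0.45,0,0]],
  [47,[0.03,-0.05,-0.674],[0.476,0,0]],
  [47,[0.03,-0.05,-0.674],[0.476,0,0]],
])

```text
time: 9.0
eef_pos: [0.5365, 0.2059, 0.2291]
tcp_rot: [-0.282, 0.648, 0.282, 0.649]
contact_force: [0.9, 0.6, -1.1]
opening: 0.468
```

Call:
play_rows([
  [47,[0,-0.1,-0.08],[0.07,0,0]],
  [47,[0,-0.2,-0.18],[0.14,0,0]],
  [47,[0,-0.3,-0.3],[0.22,0,0]],
  [47,[0,-0.4,-0.4],[0.3,0,0]],
  [47,[0,-0.495,-0.459],[0.38,0,0]],
  [47,[0,-0.495,-0.459],[0.45,0,0]],
  [47,[0,-0.495,-0.459],[0.476,0,0]],
  [47,[0.13,-0.495,-0.459],[0.476,0,0]],
  [47,[0.13,-0.495,-0.459],[0.476,0,0]],
  [47,[0.13,-0.495,-0.459],[0.476,0,0]],
])

```text
time: 9.83
eef_pos: [0.55, 0.0061, 0.1875]
tcp_rot: [-0.027, 0.709, 0.028, 0.704]
contact_force: [-0.4, -0.2, 0.8]
opening: 0.471
```

Run:
```python
from h import *
p,r=cur(); t=Rt(B[2])
print(w2b(p)); plan((p,r),[(b2w([.027,-.065,.044]),t)])
```

```text
[ 0.02089909 -0.06632598  0.18749524]
shift [0.478, 0.004, 0.023] turn [0.0007, -0.0038, -0.001]
```

View pics/t2.png

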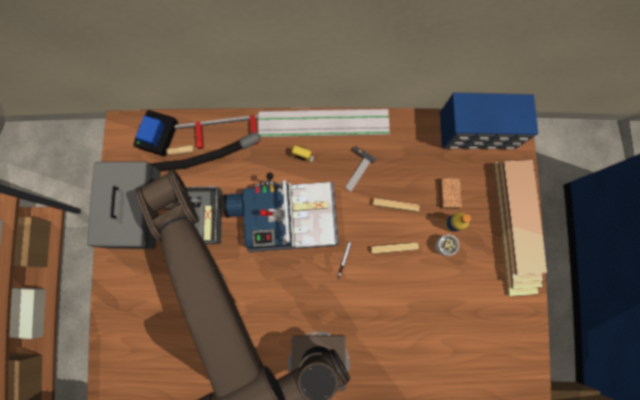

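The first offcut is in the bin, at (207,220). The second is still in bay +27, at (315,205). Picking it up now.

Call:
play_rows([
  [47,[0.12,0.004,0.023],[0,0,0]],
  [47,[0.24,0.004,0.023],[0,0,0]],
  [47,[0.36,0.004,0.023],[0,0,0]],
  [47,[0.478,0.004,0.023],[0,0,0]],
  [47,[0.478,0.004,0.023],[0,0,0]],
  [10,[0.478,0.004,0.023],[0,0,0]],
  [10,[0.478,0.004,0.023],[0,0,0]],
  [10,[0.478,0.004,0.023],[0,0,0]],
  [10,[0.478,0.004,0.023],[0,0,0]],
  [10,[0.478,0.004,0.023],[0,0,0]],
])

```text
time: 10.67
eef_pos: [0.5593, 0.007, 0.0484]
tcp_rot: [-0.027, 0.706, 0.027, 0.707]
contact_force: [-3.9, 0.5, 1.6]
opening: 0.264
```

Call:
play_rows([
  [10,[0,0,0],[0,0,0]],
  [10,[-0.1,0,0],[0,0,0]],
  [10,[-0.22,0,0],[0,0,0]],
  [10,[-0.34,0,0],[0,0,0]],
  [10,[-0.46,0,0],[0,0,0]],
  [10,[-0.62,0,0],[0,0,0]],
  [10,[-0.62,0,0],[0,0,0]],
  [10,[-0.62,0,0],[0,0,0]],
])

```text
time: 11.33
eef_pos: [0.5624, 0.0064, 0.2391]
tcp_rot: [-0.027, 0.702, 0.026, 0.712]
contact_force: [0.5, 0.3, 0.3]
opening: 0.267
```

Call:
play_rows([
  [10,[0,0.13,0],[0,0,0]],
  [10,[0,0.26,0],[0,0,0]],
  [10,[0,0.4,0],[-0.05,0,0]],
  [10,[0,0.53,0],[-0.12,0,0]],
  [10,[0,0.67,0],[-0.2,0,0]],
  [10,[0,0.8,0],[-0.28,0,0]],
  [10,[0,0.94,0],[-0.36,0,0]],
  [10,[0,1.0,0],[-0.44,0,0]],
  [10,[0,1.0,0],[-0.5,0,0]],
  [10,[0,1.0,0],[-0.5,0,0]],
])

```text
time: 12.17
eef_pos: [0.5353, 0.3075, 0.2303]
tcp_rot: [-0.296, 0.643, 0.296, 0.642]
contact_force: [0.5, -0.6, 0.0]
opening: 0.259
```

Run:
```python
from h import *
p,r=cur()
print(p,ctrl.get_state()['opening']); plan((p,r),[([.521,.452,.23],Rt(np.pi/2)),([.521,.452,.06],Rt(np.pi/2))])
```

```text
[0.53526112 0.30749774 0.23031061] 0.2587528368049768
shift [0.001, 0.349, 0.336] turn [-0.4494, -0.0006, -0.0007]
shift [0.567, 0.0, 0.0] turn [0.0, 0.0, 0.0]
```

Call:
play_rows([
  [10,[0,0.1,0.1],[-0.08,0,0]],
  [10,[0,0.2,0.2],[-0.16,0,0]],
  [10,[0,0.349,0.336],[-0.24,0,0]],
  [10,[0,0.349,0.336],[-0.32,0,0]],
  [10,[0,0.349,0.336],[-0.4,0,0]],
  [10,[0,0.349,0.336],[-0.45,0,0]],
  [10,[0.14,0.349,0.336],[-0.45,0,0]],
  [10,[0.28,0.349,0.336],[-0.45,0,0]],
  [10,[0.42,0.349,0.336],[-0.45,0,0]],
  [10,[0.56,0.349,0.336],[-0.45,0,0]],
])

```text
time: 13.0
eef_pos: [0.5225, 0.4497, 0.0632]
tcp_rot: [-0.498, 0.502, 0.498, 0.502]
contact_force: [0.1, 0.1, -0.9]
opening: 0.264
```

Call:
play_rows([
  [10,[0,0,0],[0,0,0]],
  [45,[0,0,0],[0,0,0]],
  [45,[0,0,0],[0,0,0]],
  [45,[0,0,0],[0,0,0]],
  [45,[-0.1,0,0],[0,0,0]],
  [45,[-0.24,0,0],[0,0,0]],
  [45,[-0.38,0,0],[0,0,0]],
  [45,[-0.52,0,0],[0,0,0]],
  [45,[-0.66,0,0],[0,0,0]],
  [45,[-0.8,0,0],[0,0,0]],
])

```text
time: 13.83
eef_pos: [0.5226, 0.4511, 0.3114]
tcp_rot: [-0.5, 0.498, 0.499, 0.504]
contact_force: [0.5, -0.3, -0.0]
opening: 0.449
```

Call:
play_rows([
  [60,[0,0,-0.14],[0.07,0,0]],
  [60,[0,0,-0.28],[0.14,0,0]],
  [60,[0,0,-0.42],[0.22,0,0]],
  [60,[0,0,-0.56],[0.3,0,0]],
  [60,[0,0,-0.7],[0.38,0,0]],
  [60,[0,0,-0.84],[0.45,0,0]],
  [60,[0,0,-0.95],[0.5,0,0]],
  [60,[0,0,-0.95],[0.5,0,0]],
  [60,[0,0,-0.95],[0.5,0,0]],
])

```text
time: 14.58
eef_pos: [0.5223, 0.1643, 0.3083]
tcp_rot: [-0.269, 0.652, 0.268, 0.657]
contact_force: [0.4, 0.4, -0.8]
opening: 0.6
```

Run:
```python
from h import *
p,r=cur()
print(p,ctrl.get_state()['opening']); plan((p,r),[([.48,-.06,.33],Rt(B[2]))])
```

```text
[0.52234635 0.16430535 0.308257  ] 0.6002113708495802
shift [-0.074, -0.433, -0.625] turn [0.4475, 0.0047, 0.0013]
```

Call:
play_rows([
  [60,[-0.07,-0.15,-0.2],[0.07,0,0]],
  [60,[-0.07,-0.3,-0.4],[0.14,0,0]],
  [60,[-0.07,-0.43,-0.62],[0.22,0,0]],
  [60,[-0.07,-0.43,-0.62],[0.3,0,0]],
  [60,[-0.07,-0.43,-0.62],[0.38,0,0]],
  [60,[-0.07,-0.43,-0.62],[0.447,0,0]],
  [60,[-0.07,-0.43,-0.62],[0.447,0,0]],
  [60,[-0.07,-0.43,-0.62],[0.447,0,0]],
  [60,[-0.07,-0.43,-0.62],[0.447,0,0]],
])

```text
time: 15.33
eef_pos: [0.4811, -0.0555, 0.3264]
tcp_rot: [-0.03, 0.706, 0.029, 0.707]
contact_force: [0.5, 0.5, 0.0]
opening: 0.601
```

Run:
```python
from h import *
c=shot('wrist','w4.png');p,r=cur();print(p)
import pickle; pickle.dump(c,open('w4.pkl','wb')); t=shot('top'); pickle.dump(t,open('t3.pkl','wb')); 
b=cv2.resize(t['color'][170:270,165:465],None,fx=2.13,fy=2.13,interpolation=cv2.INTER_CUBIC)[:,:640]
o=np.zeros((600,640,3),np.uint8); o[:340]=c['color'][:340]; o[345:345+b.shape[0]]=b
cv2.imwrite('pics/w4b.png',o[:,:,::-1])
```

```text
[ 0.48097389 -0.05529231  0.32596987]Traceback (most recent call last):
  File "<stdin>", line 5, in <module>
ValueError: could not broadcast input array from shape (213,639,3) into shape (213,640,3)
```

Run:
```python
from h import *
import pickle; c=pickle.load(open('w4.pkl','rb')); t=pickle.load(open('t3.pkl','rb'))
b=cv2.resize(t['color'][170:270,165:465],(639,213),interpolation=cv2.INTER_CUBIC)
o=np.zeros((600,640,3),np.uint8); o[:340]=c['color'][:340]; o[345:558,:639]=b
cv2.imwrite('pics/w4b.png',o[:,:,::-1])
```

```text
(no output)
```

View pics/w4b.png

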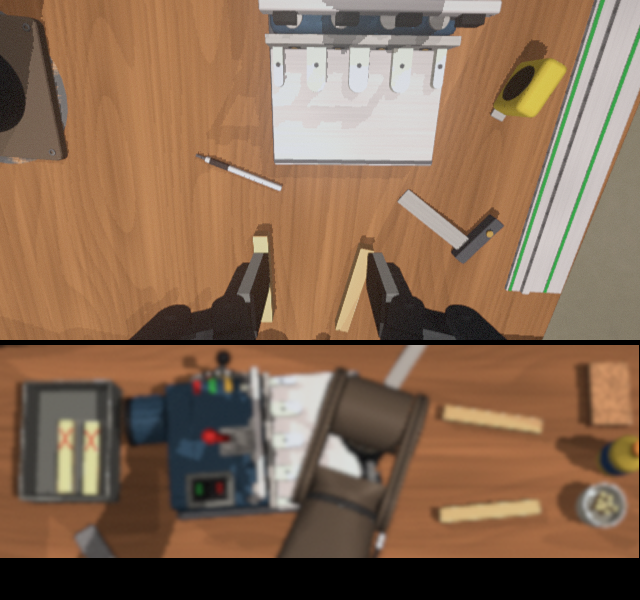

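```bash
cat > rails.py <<'E'
from h import *
def rails(t):
    hsv=cv2.cvtColor(t['color'],cv2.COLOR_RGB2HSV)
    m=cv2.inRange(hsv,(18,50,130),(32,170,255)); out=[]
    x0,x1,y0,y1=340,432,190,262
    k=np.zeros_like(m); k[y0:y1,x0:x1]=m[y0:y1,x0:x1]
    for c in cv2.findContours(k,0,2)[0]:
        if cv2.contourArea(c)<150: continue
        (cx,cy),(w,h),a=cv2.minAreaRect(c)
        pts=c[:,0].astype(float)
        q=ray(t,pts,.018); g=cv2.minAreaRect((q[:,:2]*1000).astype(np.float32)); 
        d=cv2.fitLine((q[:,:2]*1000).astype(np.float32),2,0,.01,.01)[:2,0]; d*=np.sign(d[1])
        out.append((np.round(g[0],1),np.round(g[1],1),round(float(np.arctan2(-d[0],d[1])),4)))
    return out  # centre mm, size, yaw of long axis from world +y (ccw)
if __name__=='__main__':
    import pickle
    for r in rails(pickle.load(open('t3.pkl','rb'))): print(r)
    c=pickle.load(open('w4.pkl','rb'))
    q=ray(c,[(366.5,250.5),(343.5,329.5)],.024); print('wristA',q.round(4).tolist(),q.mean(0))
    q=ray(c,[(253,237),(268.5,237)],.024); print('wristB end corners',q.round(4).tolist())
E
python3 rails.py
```

```text
(array([ 406.6, -275.8]), array([ 22.9, 166.2]), 0.0716)
wristA [[0.5745, -0.2036, 0.024], [0.5547, -0.3672, 0.024]] [ 0.56458929 -0.28539664  0.024     ]
wristB end corners [[0.3881, -0.1944, 0.024], [0.4131, -0.1923, 0.024]]
```

Run:
```python
from h import *
t=Rt(B[2]); b=Rt(.072)
S=cur()
plan(S,[([.4073,-.2858,.12],b),([.4073,-.2858,.005],b),([.4073,-.2858,.15],b),(b2w([-.027,-.145,.14]),t),(b2w([-.027,-.145,.047]),t),(b2w([-.027,-.073,.047]),t)])
```

```text
shift [0.685, -0.745, -0.31] turn [0.0076, 0.0007, -0.0]
shift [0.383, 0.0, 0.0] turn [0.0, 0.0, 0.0]
shift [-0.483, 0.0, 0.0] turn [0.0, 0.0, 0.0]
shift [0.033, 0.673, 0.386] turn [-0.0025, 0.0, 0.0]
shift [0.31, 0.0, 0.0] turn [0.0, 0.0, 0.0]
shift [0.0, 0.24, 0.0] turn [0.0, 0.0, 0.0]
```

Call:
play_rows([
  [55,[0.12,-0.13,-0.05],[0,0,0]],
  [55,[0.22,-0.26,-0.1],[0,0,0]],
  [55,[0.32,-0.38,-0.16],[0,0,0]],
  [55,[0.42,-0.5,-0.2],[0.0076,0,0]],
  [55,[0.55,-0.62,-0.26],[0.0076,0,0]],
  [55,[0.685,-0.745,-0.31],[0.0076,0,0]],
  [55,[0.685,-0.745,-0.31],[0.0076,0,0]],
  [55,[0.685,-0.745,-0.31],[0.0076,0,0]],
  [55,[0.685,-0.745,-0.31],[0.0076,0,0]],
  [55,[0.685,-0.745,-0.31],[0.0076,0,0]],
])

```text
time: 16.27
eef_pos: [0.4056, -0.2861, 0.1184]
tcp_rot: [-0.023, 0.707, 0.025, 0.706]
contact_force: [0.7, 0.5, 0.9]
opening: 0.551
```

Run:
```python
from h import *
c=shot('wrist','w5.png'); S=cur(); print(S[0])
plan(S,[([.4073,-.2858,.005],Rt(.072))])
```

```text
[ 0.40649368 -0.28626739  0.11977171]
shift [0.383, 0.001, 0.003] turn [-0.0015, 0.0001, -0.0004]
```

View pics/w5.png

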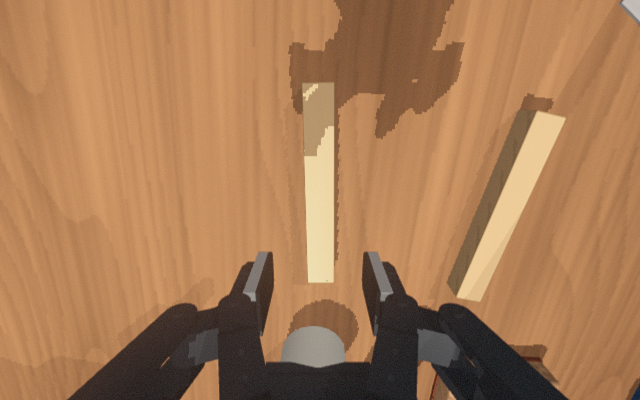

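Call:
play_rows([
  [55,[0.12,0,0.003],[0,0,0]],
  [55,[0.24,0,0.003],[0,0,0]],
  [55,[0.34,0,0.003],[0,0,0]],
  [55,[0.383,0,0.003],[0,0,0]],
  [55,[0.383,0,0.003],[0,0,0]],
  [10,[0.383,0,0.003],[0,0,0]],
  [10,[0.383,0,0.003],[0,0,0]],
  [10,[0.383,0,0.003],[0,0,0]],
  [10,[0.383,0,0.003],[0,0,0]],
  [10,[0.383,0,0.003],[0,0,0]],
])

```text
time: 17.15
eef_pos: [0.4085, -0.2882, 0.0071]
tcp_rot: [-0.025, 0.705, 0.023, 0.708]
contact_force: [0.3, -0.6, 1.0]
opening: 0.274
```

Call:
play_rows([
  [10,[0,0,0],[0,0,0]],
  [10,[-0.1,0,0],[0,0,0]],
  [10,[-0.2,0,0],[0,0,0]],
  [10,[-0.3,0,0],[0,0,0]],
  [10,[-0.4,0,0],[0,0,0]],
  [10,[-0.483,0,0],[0,0,0]],
  [10,[-0.483,0,0],[0,0,0]],
])

```text
time: 17.73
eef_pos: [0.4093, -0.2899, 0.1565]
tcp_rot: [-0.028, 0.704, 0.021, 0.71]
contact_force: [0.9, -0.5, 0.4]
opening: 0.263
```

Run:
```python
from h import *
S=cur(); print(S[0],ctrl.get_state()['opening']); t=Rt(B[2])
plan(S,[(b2w([-.027,-.15,.14]),t)])
```

```text
[ 0.40925753 -0.28986621  0.15654328] 0.2625103857692358
shift [0.051, 0.672, 0.377] turn [-0.0049, 0.0051, 0.0065]
```

Call:
play_rows([
  [10,[0,0.12,0.07],[0,0,0]],
  [10,[0,0.24,0.14],[0,0,0]],
  [10,[0,0.36,0.2],[0,0,0]],
  [10,[0.03,0.48,0.27],[0,0,0]],
  [10,[0.05,0.6,0.34],[0,0,0]],
  [10,[0.05,0.66,0.377],[-0.003,0,0]],
  [10,[0.05,0.66,0.377],[-0.003,0,0]],
  [10,[0.05,0.66,0.377],[-0.003,0,0]],
  [10,[0.05,0.66,0.377],[-0.003,0,0]],
])

```text
time: 18.48
eef_pos: [0.5055, -0.082, 0.1342]
tcp_rot: [-0.026, 0.707, 0.026, 0.706]
contact_force: [0.1, -0.1, -0.3]
opening: 0.261
```

Run:
```python
from h import *
S=cur(); print(w2b(S[0]),ctrl.get_state()['opening']); t=Rt(B[2])
plan(S,[(b2w([-.027,-.15,.047]),t),(b2w([-.027,-.073,.047]),t)])
c=shot('wrist','w6.png')
import pickle; pickle.dump(c,open('w6.pkl','wb'))
```

```text
[-0.03015817 -0.15073115  0.13420952] 0.2612886280797715
shift [0.291, 0.003, 0.011] turn [-0.0018, -0.0004, 0.0002]
shift [0.0, 0.257, 0.0] turn [0.0, 0.0, 0.0]
```

View pics/w6.png

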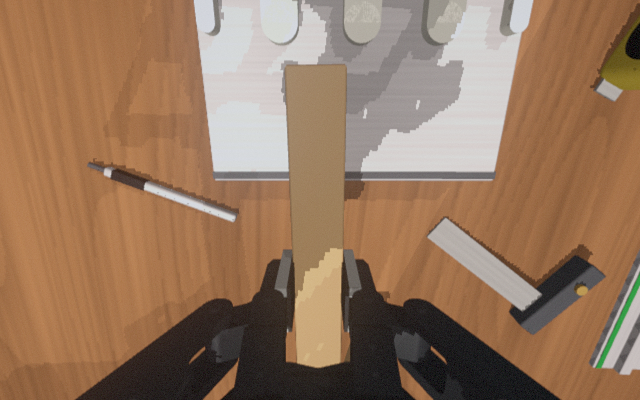

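Run:
```python
from h import *
import pickle; c=pickle.load(open('w6.pkl','rb'))
print(w2b(ray(c,[(281,42),(363,42),(445,41)],.052)).round(4).tolist(), w2b(ray(c,[(215,180.5),(494,180.5)],.04)).round(4).tolist())
print('rail far end',w2b(ray(c,[(286,66),(346,66)],.159-.004)).round(4).tolist())
```

```text
[[-0.0546, -0.0321, 0.052], [-0.0003, -0.0323, 0.052], [0.0539, -0.0319, 0.052]] [[-0.1133, -0.1301, 0.04], [0.1115, -0.1307, 0.04]]
rail far end [[-0.0419, -0.0555, 0.155], [-0.0199, -0.0556, 0.155]]
```

Call:
play_rows([
  [10,[0.1,0.003,0.011],[0,0,0]],
  [10,[0.2,0.003,0.011],[0,0,0]],
  [10,[0.287,0.003,0.011],[0,0,0]],
  [10,[0.287,0.003,0.011],[0,0,0]],
  [10,[0.287,0.003,0.011],[0,0,0]],
  [10,[0.287,0.003,0.011],[0,0,0]],
])

```text
time: 19.03
eef_pos: [0.509, -0.0816, 0.0489]
tcp_rot: [-0.025, 0.707, 0.025, 0.707]
contact_force: [-0.0, 0.7, -0.5]
opening: 0.263
```

Run:
```python
from h import *
S=cur(); print(w2b(S[0]),ctrl.get_state()['contact_force']); t=Rt(B[2])
plan(S,[(b2w([-.027,-.0735,.0475]),t)])
```

```text
[-0.02657579 -0.15060998  0.04887177] [-0.03596844  0.67668413 -0.50832349]
shift [0.005, 0.257, -0.003] turn [-0.0029, 0.0001, 0.0001]
```

Call:
play_rows([
  [10,[0,0.05,0],[-0.003,0,0]],
  [10,[0,0.1,0],[-0.003,0,0]],
  [10,[0,0.15,0],[-0.003,0,0]],
  [10,[0,0.19,0],[-0.003,0,0]],
  [10,[0,0.22,0],[-0.003,0,0]],
  [10,[0.003,0.24,0],[-0.003,0,0]],
  [10,[0.003,0.257,0],[-0.003,0,0]],
  [10,[0.003,0.257,0],[-0.003,0,0]],
  [10,[0.003,0.257,0],[-0.003,0,0]],
], force=30)

```text
time: 19.78
eef_pos: [0.5048, -0.0077, 0.0488]
tcp_rot: [-0.033, 0.706, 0.026, 0.707]
contact_force: [-1.3, -13.9, -0.2]
opening: 0.263
```

Run:
```python
from h import *
S=cur(); s=ctrl.get_state();print(w2b(S[0]),s['contact_force'],s['opening'])
```

```text
[-0.02520876 -0.07657622  0.04881224] [ -1.30971013 -13.87942928  -0.16677425] 0.2629073621863787
```

Call:
play_rows([
  [45,[0,-0.005,0],[0,0,0]],
  [45,[0,-0.005,0],[0,0,0]],
  [45,[0,-0.005,0],[0,0,0]],
  [45,[-0.1,-0.005,0],[0,0,0]],
  [45,[-0.22,-0.005,0],[0,0,0]],
  [45,[-0.35,-0.1,0],[0,0,0]],
  [45,[-0.45,-0.2,0],[0,0,0]],
  [45,[-0.5,-0.3,0.05],[0,0,0]],
  [45,[-0.5,-0.35,0.1],[0,0,0]],
  [45,[-0.5,-0.35,0.1],[0,0,0]],
])

```text
time: 20.62
eef_pos: [0.5448, -0.1093, 0.2005]
tcp_rot: [-0.028, 0.704, 0.025, 0.709]
contact_force: [-0.5, 0.4, 0.6]
opening: 0.45
```

Run:
```python
from h import *
S=cur(); s=ctrl.get_state();print(S[0],s['contact_force'],s['opening'])
plan(S,[([.563,-.295,.13],Rt(-.12))])
c=shot('wrist','w7.png')
import pickle; pickle.dump(c,open('w7.pkl','wb'))
```

```text
[ 0.54482076 -0.10927798  0.20053975] [-0.47731594  0.41840187  0.64404353] 0.44965650139986657
shift [0.237, -0.621, 0.013] turn [0.1241, 0.0043, 0.0017]
```

View pics/w7.png

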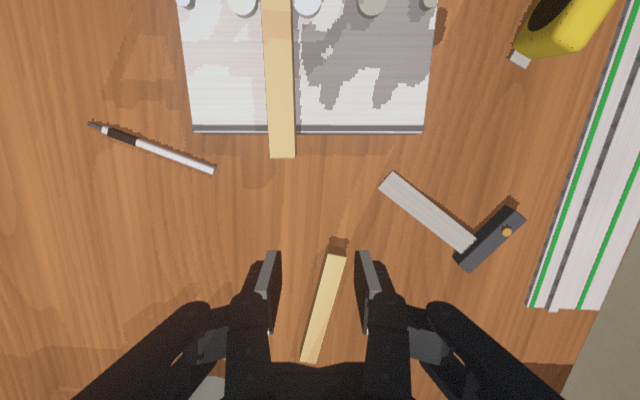

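Run:
```python
from h import *
import pickle; c=pickle.load(open('w7.pkl','rb'))
print('B end',w2b(ray(c,[(269.5,157.5),(295,156.5),(263,20),(291.5,20)],.064)).round(4).tolist())
q=ray(c,[(330.5,252.5),(346,254),(300.5,360),(315,362.5)],.024); print('A',q.round(4).tolist(),q.mean(0))
```

```text
B end [[-0.037, -0.1503, 0.064], [-0.0134, -0.1494, 0.064], [-0.0363, -0.0389, 0.064], [-0.0134, -0.0389, 0.064]]
A [[0.5675, -0.1985, 0.024], [0.586, -0.1992, 0.024], [0.5414, -0.366, 0.024], [0.5614, -0.3691, 0.024]] [ 0.56408921 -0.28323074  0.024     ]
```

Run:
```python
from h import *
S=cur(); a=Rt(-.135)
plan(S,[([.5627,-.294,.12],a),([.5627,-.294,.005],a),([.5627,-.294,.14],a),(b2w([.081,-.15,.14]),Rt(B[2]))])
```

```text
shift [0.262, -0.625, 0.019] turn [0.1342, 0.0013, 0.0002]
shift [0.383, 0.0, 0.0] turn [0.0, 0.0, 0.0]
shift [-0.45, 0.0, -0.0] turn [0.0, 0.0, 0.0]
shift [0.0, 0.755, 0.078] turn [-0.1343, 0.0, 0.0]
```

Call:
play_rows([
  [55,[0,-0.12,0],[0.03,0,0]],
  [55,[0,-0.24,0.01],[0.07,0,0]],
  [55,[0,-0.36,0.019],[0.1,0,0]],
  [55,[0.06,-0.48,0.019],[0.134,0,0]],
  [55,[0.16,-0.6,0.019],[0.134,0,0]],
  [55,[0.262,-0.625,0.019],[0.134,0,0]],
  [55,[0.262,-0.625,0.019],[0.134,0,0]],
  [55,[0.262,-0.625,0.019],[0.134,0,0]],
  [55,[0.262,-0.625,0.019],[0.134,0,0]],
], force=60)

```text
time: 21.42
eef_pos: [0.5619, -0.291, 0.1192]
tcp_rot: [0.047, 0.706, -0.046, 0.705]
contact_force: [-0.4, 0.3, 0.2]
opening: 0.553
```

Run:
```python
from h import *
c=shot('wrist','w8.png'); S=cur(); print(S[0])
plan(S,[([.5627,-.294,.005],Rt(-.135))])
g=cv2.cvtColor(c['color'],cv2.COLOR_RGB2HSV); m=cv2.inRange(g,(17,40,120),(32,150,255)); m[260:]=0
cs=[k for k in cv2.findContours(m,0,2)[0] if cv2.contourArea(k)>1500]
for k in cs:
    q=ray(c,k[:,0],.024); d=q[q[:,1].argsort()]; print(cv2.boundingRect(k), cv2.minAreaRect((q[:,:2]*1e3).astype(np.float32)))
```

```text
[ 0.56267113 -0.2913246   0.12058665]
shift [0.385, -0.009, 0.001] turn [0.0025, 0.0011, 0.0003]
(305, 89, 32, 171) ((565.41796875, -272.3819274902344), (141.78543090820312, 23.35672378540039), 81.67705535888672)
```

Call:
play_rows([
  [55,[0.12,-0.008,0],[0,0,0]],
  [55,[0.24,-0.008,0],[0,0,0]],
  [55,[0.34,-0.008,0],[0,0,0]],
  [55,[0.383,-0.008,0],[0,0,0]],
  [55,[0.383,-0.008,0],[0,0,0]],
  [10,[0.383,-0.008,0],[0,0,0]],
  [10,[0.383,-0.008,0],[0,0,0]],
  [10,[0.383,-0.008,0],[0,0,0]],
  [10,[0.383,-0.008,0],[0,0,0]],
  [10,[0.383,-0.008,0],[0,0,0]],
])

```text
time: 22.3
eef_pos: [0.5638, -0.2962, 0.0076]
tcp_rot: [0.046, 0.704, -0.048, 0.707]
contact_force: [0.6, 1.5, 6.8]
opening: 0.26
```

Call:
play_rows([
  [10,[0,0,0],[0,0,0]],
  [10,[-0.1,0,0],[0,0,0]],
  [10,[-0.2,0,0],[0,0,0]],
  [10,[-0.3,0,0],[0,0,0]],
  [10,[-0.4,0,0],[0,0,0]],
  [10,[-0.45,0,0],[0,0,0]],
  [10,[-0.45,0,0],[0,0,0]],
])

```text
time: 22.88
eef_pos: [0.5641, -0.2969, 0.1455]
tcp_rot: [0.045, 0.702, -0.049, 0.709]
contact_force: [0.2, -0.1, -0.8]
opening: 0.263
```

Call:
play_rows([
  [10,[0,0.12,0.01],[-0.02,0,0]],
  [10,[0,0.24,0.02],[-0.04,0,0]],
  [10,[0,0.36,0.04],[-0.07,0,0]],
  [10,[0,0.48,0.06],[-0.1,0,0]],
  [10,[0,0.6,0.07],[-0.134,0,0]],
  [10,[0,0.7,0.078],[-0.134,0,0]],
  [10,[0,0.755,0.078],[-0.134,0,0]],
  [10,[0,0.755,0.078],[-0.134,0,0]],
  [10,[0,0.755,0.078],[-0.134,0,0]],
  [10,[0,0.755,0.078],[-0.134,0,0]],
])

```text
time: 23.72
eef_pos: [0.6141, -0.074, 0.138]
tcp_rot: [-0.027, 0.707, 0.027, 0.706]
contact_force: [-0.9, 0.1, -0.7]
opening: 0.266
```

Run:
```python
from h import *
c=shot('wrist','w9.png'); S=cur(); s=ctrl.get_state(); print(w2b(S[0]),s['opening'])
plan(S,[(b2w([.081,-.15,.049]),Rt(B[2]))])
```

```text
[ 0.07881059 -0.1514433   0.13831422] 0.2625934256166359
shift [0.298, 0.005, 0.008] turn [0.0005, -0.0007, 0.0]
```

View pics/w9.png

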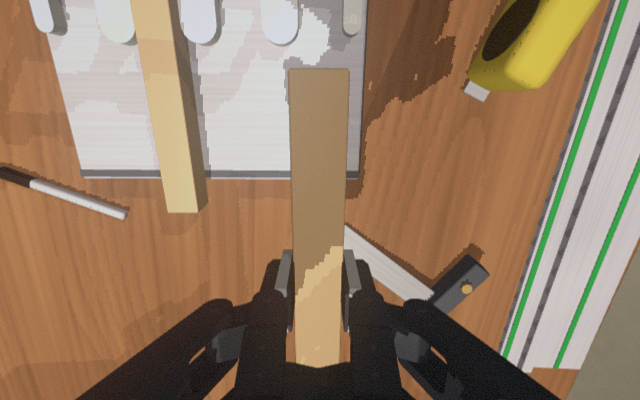

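Call:
play_rows([
  [10,[0.1,0.005,0.008],[0,0,0]],
  [10,[0.2,0.005,0.008],[0,0,0]],
  [10,[0.298,0.005,0.008],[0,0,0]],
  [10,[0.298,0.005,0.008],[0,0,0]],
  [10,[0.298,0.005,0.008],[0,0,0]],
  [10,[0.298,0.005,0.008],[0,0,0]],
])

```text
time: 24.27
eef_pos: [0.6169, -0.0729, 0.0499]
tcp_rot: [-0.027, 0.707, 0.027, 0.706]
contact_force: [0.1, -0.2, -0.9]
opening: 0.262
```

Call:
play_rows([
  [10,[0,0.05,0],[0,0,0]],
  [10,[0,0.1,0],[0,0,0]],
  [10,[0,0.15,0],[0,0,0]],
  [10,[0,0.19,0],[0,0,0]],
  [10,[0,0.22,0],[0,0,0]],
  [10,[0,0.24,0],[0,0,0]],
  [10,[0,0.262,0],[0,0,0]],
  [10,[0,0.262,0],[0,0,0]],
  [10,[0,0.262,0],[0,0,0]],
], force=30)

```text
time: 25.02
eef_pos: [0.6116, 0.0015, 0.0508]
tcp_rot: [-0.033, 0.706, 0.025, 0.707]
contact_force: [-1.6, -16.8, 0.8]
opening: 0.264
```

Run:
```python
from h import *
S=cur(); s=ctrl.get_state();print(w2b(S[0]),s['contact_force'],s['opening'])
```

```text
[ 0.08204617 -0.07554717  0.05084176] [ -1.58418679 -16.75392364   0.80754693] 0.2639608909052725
```

Call:
play_rows([
  [45,[0,-0.005,0],[0,0,0]],
  [45,[0,-0.005,0],[0,0,0]],
  [45,[0,-0.005,0],[0,0,0]],
  [45,[-0.1,-0.005,0],[0,0,0]],
  [45,[-0.22,-0.005,0],[0,0,0]],
  [45,[-0.35,-0.1,-0.05],[0,0,0]],
  [45,[-0.5,-0.2,-0.1],[0,0,0]],
  [45,[-0.6,-0.25,-0.1],[0,0,0]],
  [45,[-0.6,-0.25,-0.1],[0,0,0]],
  [45,[-0.6,-0.25,-0.1],[0,0,0]],
])

```text
time: 25.85
eef_pos: [0.589, -0.0721, 0.2352]
tcp_rot: [-0.028, 0.703, 0.026, 0.71]
contact_force: [1.1, 0.2, 0.7]
opening: 0.45
```

Run:
```python
from h import *
S=cur(); s=ctrl.get_state();print(w2b(S[0]),s['contact_force'],s['opening'])
c=shot('wrist'); import pickle; pickle.dump(c,open('w10.pkl','wb'))
t=shot('top'); b=cv2.resize(t['color'][170:270,165:465],(639,213),interpolation=cv2.INTER_CUBIC)
o=np.zeros((600,640,3),np.uint8); o[:340]=c['color'][:340]; o[345:558,:639]=b
cv2.imwrite('pics/w10b.png',o[:,:,::-1])
```

```text
[ 0.05392615 -0.14717666  0.23515925] [1.08371254 0.19426506 0.72382512] 0.45033775015501
```

View pics/w10b.png

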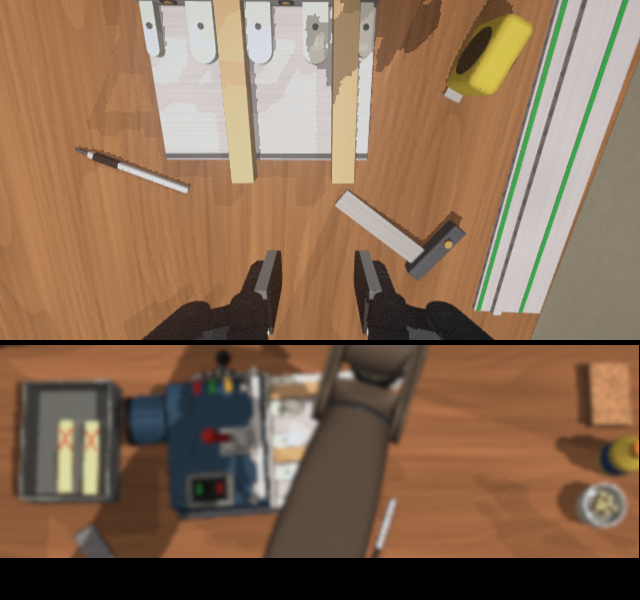

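Run:
```python
from h import *
import pickle; c=pickle.load(open('w10.pkl','rb'))
print(w2b(ray(c,[(232,183.5),(253.5,182.5),(220,20),(244,20)],.064)).round(4).tolist())
print(w2b(ray(c,[(332.5,184),(353.5,184.5),(333,20),(359,20)],.064)).round(4).tolist())
t=Rt(B[2]); plan(cur(),[(b2w(q),t) for q in ([0,.03,.27],[0,.165,.25],[0,.165,.157],[0,.088,.157],[0,.1,.25])])
```

```text
[[-0.0364, -0.1513, 0.064], [-0.0134, -0.1503, 0.064], [-0.0329, 0.0017, 0.064], [-0.0113, 0.0017, 0.064]]
[[0.0711, -0.1521, 0.064], [0.0937, -0.1528, 0.064], [0.069, 0.0019, 0.064], [0.0925, 0.0019, 0.064]]
shift [-0.136, 0.583, -0.171] turn [0.0011, -0.0002, -0.0005]
shift [0.067, 0.45, 0.0] turn [0.0, 0.0, 0.0]
shift [0.31, 0.0, 0.0] turn [0.0, 0.0, 0.0]
shift [0.0, -0.257, -0.0] turn [0.0, 0.0, 0.0]
shift [-0.31, 0.04, -0.0] turn [0.0, 0.0, 0.0]
```

Both rails are home, with ends at y ≈ -150 and -152 and x ≈ -24 and +82. Next is locking the clamp.

Call:
play_rows([
  [0,[-0.1,0.1,-0.05],[0,0,0]],
  [0,[-0.13,0.23,-0.1],[0,0,0]],
  [0,[-0.13,0.36,-0.17],[0,0,0]],
  [0,[-0.13,0.49,-0.17],[0,0,0]],
  [0,[-0.13,0.62,-0.17],[0,0,0]],
  [0,[-0.13,0.75,-0.17],[0,0,0]],
  [0,[-0.13,0.88,-0.17],[0,0,0]],
  [0,[-0.13,1.0,-0.17],[0,0,0]],
  [0,[-0.13,1.0,-0.17],[0,0,0]],
  [0,[-0.13,1.0,-0.17],[0,0,0]],
])

```text
time: 26.78
eef_pos: [0.5103, 0.2272, 0.265]
tcp_rot: [-0.03, 0.709, 0.029, 0.704]
contact_force: [0.3, 0.4, 0.2]
opening: 0.003
```

Run:
```python
from h import *
S=cur(); print(w2b(S[0]))
t=Rt(B[2]); plan(S,[(b2w(q),t) for q in ([0,.165,.22],[0,.165,.157],[0,.088,.157])])
```

```text
[-0.00182923  0.15715464  0.26497623]
shift [0.15, 0.026, 0.007] turn [0.0045, -0.0039, 0.0005]
shift [0.21, 0.0, 0.0] turn [0.0, 0.0, 0.0]
shift [0.0, -0.257, -0.0] turn [0.0, 0.0, 0.0]
```

Call:
play_rows([
  [0,[0.1,0.03,0.006],[0,0,0]],
  [0,[0.2,0.03,0.006],[0,0,0]],
  [0,[0.3,0.03,0.006],[0,0,0]],
  [0,[0.36,0.03,0.006],[0,0,0]],
  [0,[0.36,0.03,0.006],[0,0,0]],
  [0,[0.36,0.03,0.006],[0,0,0]],
])

```text
time: 27.28
eef_pos: [0.5123, 0.2327, 0.1581]
tcp_rot: [-0.028, 0.708, 0.027, 0.705]
contact_force: [-0.2, 0.5, -0.6]
opening: 0.0
```

Call:
play_rows([
  [0,[0,-0.04,0],[0,0,0]],
  [0,[0,-0.08,0],[0,0,0]],
  [0,[0,-0.12,0],[0,0,0]],
  [0,[0,-0.16,0],[0,0,0]],
  [0,[0,-0.2,0],[0,0,0]],
  [0,[0,-0.235,0],[0,0,0]],
  [0,[0,-0.257,0],[0,0,0]],
  [0,[0,-0.257,0],[0,0,0]],
  [0,[0,-0.257,0],[0,0,0]],
])

```text
time: 28.03
eef_pos: [0.5201, 0.1562, 0.1614]
tcp_rot: [-0.027, 0.706, 0.027, 0.707]
contact_force: [0.5, 2.5, 1.5]
opening: 0.002
```

Run:
```python
from h import *
S=cur(); s=ctrl.get_state();print(w2b(S[0]),s['contact_force'])
shot('scene','s2.png')
a=cv2.imread('pics/s2.png')[170:330,270:470]; cv2.imwrite('pics/s2c.png',cv2.resize(a,None,fx=3.5,fy=3.5,interpolation=cv2.INTER_CUBIC))
```

```text
[0.00249169 0.08568189 0.16135313] [0.52573152 2.46934993 1.53294281]
```

View pics/s2c.png

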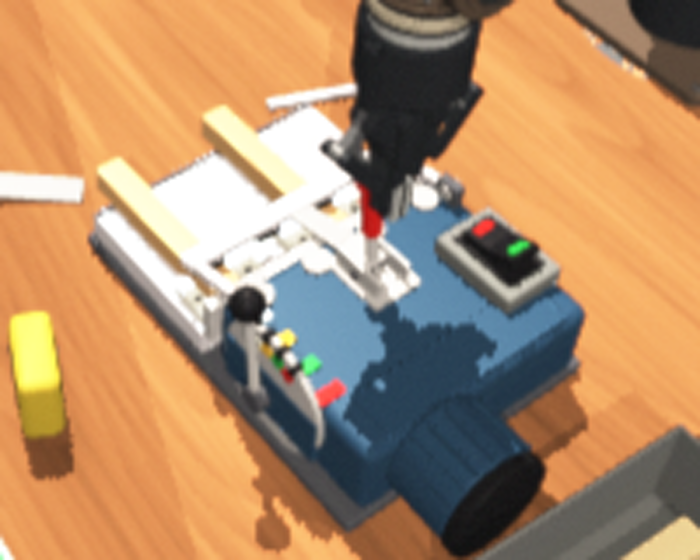

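The scene view shows the bar down on both rails and the handle upright, so the clamp is locked. The knob is still at yellow; next is the depth lever.

Run:
```python
from h import *
t=Rt(B[2]); plan((b2w([0,.088,.158]),t),[(b2w(q),t) for q in ([0,.098,.158],[0,.098,.24],[.126,.042,.23],[.126,.042,.142],[.126,.0894,.142])])
```

```text
shift [0.0, 0.033, -0.0] turn [0.0, 0.0, 0.0]
shift [-0.273, 0.0, 0.0] turn [0.0, 0.0, 0.0]
shift [0.033, -0.187, 0.42] turn [0.0, 0.0, 0.0]
shift [0.293, 0.0, 0.0] turn [0.0, 0.0, 0.0]
shift [0.0, 0.158, 0.0] turn [0.0, 0.0, 0.0]
```

Call:
play_rows([
  [0,[0,0.03,0],[0,0,0]],
  [0,[0,0.03,0],[0,0,0]],
  [0,[-0.13,0.03,0],[0,0,0]],
  [0,[-0.26,0.03,0],[0,0,0]],
  [0,[-0.26,-0.05,0.14],[0,0,0]],
  [0,[-0.26,-0.1,0.28],[0,0,0]],
  [0,[-0.24,-0.153,0.42],[0,0,0]],
  [0,[-0.24,-0.153,0.42],[0,0,0]],
  [0,[-0.24,-0.153,0.42],[0,0,0]],
])

```text
time: 28.83
eef_pos: [0.6506, 0.1193, 0.2301]
tcp_rot: [-0.027, 0.708, 0.026, 0.706]
contact_force: [-1.1, -0.2, -0.1]
opening: 0.003
```

Run:
```python
from h import *
t=Rt(B[2]); S=cur(); print(w2b(S[0])); plan(S,[(b2w(q),t) for q in ([.126,.042,.142],[.126,.0894,.142],[.126,.08,.142],[.126,.08,.24])])
c=shot('wrist','w11.png')
for th in (0,.3,.6): print(th,proj(c,b2w([[.126,.1+.09*np.sin(th-.45),.062+.09*np.cos(th-.45)]])).round(),proj(c,b2w([[0,.0634,.171]])).round())
```

```text
[0.12979334 0.03893819 0.23009437]
shift [0.294, 0.011, -0.012] turn [0.0002, -0.0018, 0.0008]
shift [0.0, 0.158, 0.0] turn [0.0, 0.0, 0.0]
shift [0.0, -0.031, -0.0] turn [0.0, 0.0, 0.0]
shift [-0.327, 0.0, 0.0] turn [0.0, 0.0, 0.0]
0 [[314. 181.]] [[131. 188.]]
0.3 [[313. 150.]] [[131. 188.]]
0.6 [[313. 111.]] [[131. 188.]]
```

View pics/w11.png

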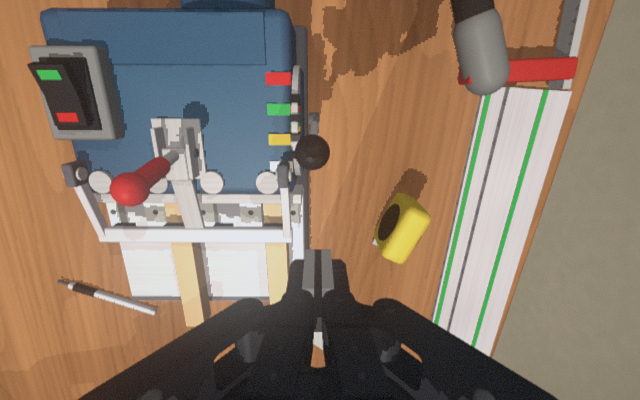

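Clamp ball matches locked exactly (131,188); knob at (312,152) matches 0.3. Pushing it.

Call:
play_rows([
  [0,[0.12,0.01,-0.012],[0,0,0]],
  [0,[0.24,0.01,-0.012],[0,0,0]],
  [0,[0.294,0.01,-0.012],[0,0,0]],
  [0,[0.294,0.01,-0.012],[0,0,0]],
  [0,[0.294,0.05,-0.012],[0,0,0]],
  [0,[0.294,0.09,-0.012],[0,0,0]],
  [0,[0.294,0.13,-0.012],[0,0,0]],
  [0,[0.294,0.168,-0.012],[0,0,0]],
  [0,[0.294,0.168,-0.012],[0,0,0]],
  [0,[0.294,0.168,-0.012],[0,0,0]],
])

```text
time: 29.72
eef_pos: [0.6419, 0.1721, 0.1459]
tcp_rot: [-0.028, 0.706, 0.028, 0.707]
contact_force: [0.0, -0.5, 1.4]
opening: -0.002
```

Call:
play_rows([
  [0,[0,-0.05,0],[0,0,0]],
  [0,[0,-0.1,0],[0,0,0]],
  [0,[-0.13,-0.1,0],[0,0,0]],
  [0,[-0.25,-0.1,-0.1],[0,0,0]],
  [0,[-0.3,0,-0.24],[0,0,0]],
  [0,[-0.3,0.08,-0.38],[0,0,0]],
  [0,[-0.3,0.15,-0.5],[0,0,0]],
  [0,[-0.3,0.18,-0.64],[0,0,0]],
  [0,[-0.3,0.18,-0.68],[0,0,0]],
  [0,[-0.3,0.18,-0.68],[0,0,0]],
])

```text
time: 30.55
eef_pos: [0.4284, 0.2083, 0.2329]
tcp_rot: [-0.028, 0.708, 0.028, 0.705]
contact_force: [-0.5, -0.6, 0.1]
opening: 0.001
```

Run:
```python
from h import *
t=Rt(B[2]); S=cur(); print(w2b(S[0])); plan(S,[(b2w(q),t) for q in ([-.079,.1425,.16],[-.079,.1425,.122],[-.079,.1425,.106])])
c=shot('wrist','w12.png'); o=c['color'].copy()
for th in (0,.3,.6,.9):
    k=proj(c,b2w([[.126,.1+.09*np.sin(th-.45),.062+.09*np.cos(th-.45)]])); print(th,k.round()); cv2.circle(o,tuple(int(v) for v in k[0]),3,(255,0,255),-1)
k=proj(c,b2w([[0,.0634,.171]])); print(k); cv2.circle(o,tuple(int(v) for v in k[0]),3,(0,255,255),-1)
cv2.imwrite('pics/w12.png',o[:,:,::-1])
```

```text
[-0.08498319  0.14452741  0.23292964]
shift [0.243, -0.007, 0.021] turn [0.0019, -0.0029, -0.0001]
shift [0.127, 0.0, 0.0] turn [0.0, 0.0, 0.0]
shift [0.053, 0.0, 0.0] turn [0.0, 0.0, 0.0]
0 [[552. 294.]]
0.3 [[566. 275.]]
0.6 [[575. 246.]]
0.9 [[577. 214.]]
[[422.45417879 311.95584039]]
```

View pics/w12.png

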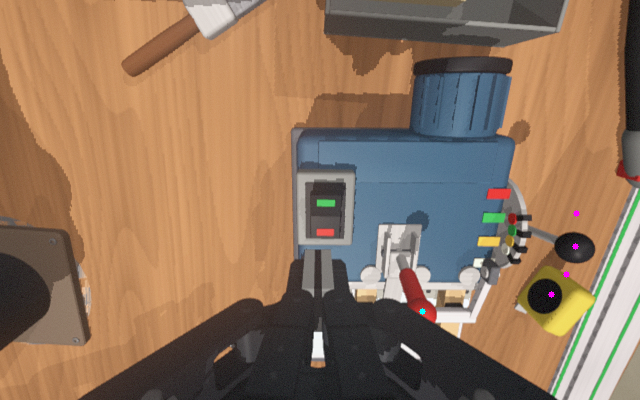

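Knob (575,246) sits on the green-notch prediction; the clamp ball is on the locked mark (422,312). Now the mains rocker: on bar (326,203), off bar (326,232).

Run:
```python
from h import *
c=cams.read_camera('wrist'); print(w2b(ray(c,[(326,203)],.119)),w2b(ray(c,[(326,232)],.112)),w2b(ray(c,[(326,181),(326,240)],.116)))
S=cur();print(w2b(S[0])); plan(S,[(b2w([-.08,.139,.125]),Rt(B[2]))])
```

```text
[[-0.07502511  0.13796579  0.119     ]] [[-0.07448751  0.10610598  0.112     ]] [[-0.07517189  0.15760236  0.116     ]
 [-0.07451506  0.09962558  0.116     ]]
[-0.08017947  0.14372852  0.23443367]
shift [0.365, -0.016, 0.0] turn [0.0008, 0.0006, 0.0001]
```

Call:
play_rows([
  [0,[0.12,-0.016,0.01],[0,0,0]],
  [0,[0.24,-0.016,0.01],[0,0,0]],
  [0,[0.34,-0.016,0.01],[0,0,0]],
  [0,[0.365,-0.016,0.01],[0,0,0]],
  [0,[0.375,-0.016,0.01],[0,0,0]],
  [0,[0.385,-0.016,0.01],[0,0,0]],
  [0,[0.395,-0.016,0.01],[0,0,0]],
  [0,[0.405,-0.016,0.01],[0,0,0]],
  [0,[0.405,-0.016,0.01],[0,0,0]],
])

```text
time: 31.4
eef_pos: [0.4382, 0.2045, 0.1138]
tcp_rot: [-0.027, 0.706, 0.028, 0.708]
contact_force: [-0.4, 0.5, -0.2]
opening: 0.001
```

Call:
play_rows([
  [0,[0.006,0,0],[0,0,0]],
  [0,[0.012,0,0],[0,0,0]],
  [0,[0.018,0,0],[0,0,0]],
  [0,[0.018,0,0],[0,0,0]],
  [0,[0.018,0,0],[0,0,0]],
])

```text
time: 31.82
eef_pos: [0.4384, 0.2046, 0.1119]
tcp_rot: [-0.028, 0.706, 0.028, 0.707]
contact_force: [-7.7, -2.3, 18.8]
opening: 0.001
```

Run:
```python
from h import *
S=cur();print(w2b(S[0]),ctrl.get_state()['contact_force'])
```

```text
[-0.07526075  0.1401505   0.11186307] [-7.72424472 -2.29073001 18.82197272]
```

Call:
play_rows([
  [0,[-0.1,0,0],[0,0,0]],
  [0,[-0.22,0,0],[0,0,0]],
  [0,[-0.36,0,0],[0,0,0]],
  [0,[-0.407,0.016,-0.01],[0,0,0]],
  [0,[-0.407,0.016,-0.01],[0,0,0]],
  [0,[-0.407,0.016,-0.01],[0,0,0]],
  [0,[-0.407,0.016,-0.01],[0,0,0]],
])

```text
time: 32.4
eef_pos: [0.433, 0.2087, 0.2283]
tcp_rot: [-0.028, 0.707, 0.027, 0.706]
contact_force: [0.3, 0.1, -0.2]
opening: -0.002
```

Run:
```python
from h import *
def bars(img):
    h=cv2.cvtColor(img,cv2.COLOR_RGB2HSV)[150:260,290:360]; o=[]
    for lo,hi in (((50,120,80),(80,255,255)),((0,150,120),(8,255,255))):
        m=cv2.inRange(h,lo,hi); ys,xs=np.nonzero(m); o.append((xs.mean().round(1)+290,ys.mean().round(1)+150,len(xs),np.ptp(ys)))
    return o
a=cv2.cvtColor(cv2.imread('pics/w12.png'),cv2.COLOR_BGR2RGB); print('before',bars(a))
c=shot('wrist','w13.png'); print('after',bars(c['color'])); print(w2b(cur()[0]))
h=cv2.cvtColor(c['color'],cv2.COLOR_RGB2HSV)
k=proj(c,b2w([[.126,.1134,.151],[0,.0634,.171]])); print('knob,ball pred',k.round())
m=cv2.inRange(c['color'],(0,0,0),(40,40,40)); m[:200]=0;m[300:]=0;m[:,:545]=0; 
r=cv2.inRange(h,(0,150,60),(8,255,255)); r[:280]=0;r[:,:405]=0;r[:,450:]=0
for z in (m,r): ys,xs=np.nonzero(z); print(xs.mean(),ys.mean(),len(xs))
```

```text
before [(np.float64(325.7), np.float64(202.8), 118, np.int64(6)), (np.float64(325.2), np.float64(231.7), 108, np.int64(6))]
after [(np.float64(320.1), np.float64(198.4), 132, np.int64(7)), (np.float64(319.6), np.float64(234.5), 142, np.int64(7))]
[-0.08062007  0.14448317  0.22759574]
knob,ball pred [[573. 248.]
 [418. 316.]]
561.2715700141442 260.5162659123055 707
415.2690763052209 300.2991967871486 498
```

Run:
```python
from h import *
c=cams.read_camera('wrist'); img=cv2.imread('pics/w13.png')
for n,a,b in (('off',.119,.112),('on',.112,.119)):
    print(n,w2b(ray(c,[(320.1,198.4)],a)).round(4),w2b(ray(c,[(319.6,234.5)],b)).round(4))
t=cams.read_camera('top'); 
S=cams.read_camera('scene'); old=cv2.imread('pics/scene1.png')[:,:,::-1]
for im in (old,S['color']):
    h=cv2.cvtColor(np.ascontiguousarray(im),cv2.COLOR_RGB2HSV)[225:262,390:435]
    for lo,hi in (((50,120,80),(80,255,255)),((0,150,120),(8,255,255))):
        ys,xs=np.nonzero(cv2.inRange(h,lo,hi)); print(xs.mean()+390,ys.mean()+225,len(xs))
for zg,zr in ((.119,.112),(.112,.119)): print(proj(S,b2w([[-.077,.138,zg],[-.077,.106,zr]])).round(1).tolist())
```

```text
off [[-0.0792  0.1448  0.119 ]] [[-0.0795  0.1068  0.112 ]]
on [[-0.0792  0.1425  0.112 ]] [[-0.0795  0.1101  0.119 ]]
417.36842105263156 240.4736842105263 19
407.6190476190476 234.9047619047619 21
417.7391304347826 243.04347826086956 23
409.2 233.24 25
[[416.5, 239.6], [406.9, 233.8]]
[[416.1, 241.5], [407.3, 232.0]]
```

Run:
```python
from h import *
a=cv2.imread('pics/w13.png'); print('knob bgr',a[248,573],a[248,560],'ball bgr',a[314,418])
s=ctrl.get_state(); print(s['time'],s['contact_force']); print(ctrl.sign_off())
```

```text
knob bgr [40 45 45] [30 32 32] ball bgr [50 49 60]
32.6 [ 0.21417491 -0.87820806 -0.4505675 ]
the job is handed in; nothing more can be done
None
```

I handed the job in at 32.6 s with every step done; the hand-in reports no verdict.

- **Sequence:** I flipped the clamp open and dropped the two crossed offcuts into the scrap bin. Both oak rails present went into bays -27 and +81, each pushed against the fence. Then I locked the clamp, moved the depth lever from yellow to green, and pressed the mains rocker on last. No bystander was touched.
- **Offcuts:** the top view showed both lying in the bin.
- **Rails:** before locking, their outer ends measured y = -150 and -152 mm (fully home is -150). The rail in bay -27 sat about 2–3 mm off the bay centre and the one in bay +81 about 1 mm off, both inside the 7 mm limit. I did not measure them again after locking; the later views just show them under the bar.
- **Clamp and lever:** the clamp ball and depth knob were at their predicted locked and green positions just before the mains press.
- **Mains:** the press hit a hard stop at 112 mm with about 19 N. The bar positions in the scene and wrist cameras fit "on", not "off".
- **Check that disagreed:** in my last picture the pixel I sampled for the clamp ball was dark, not red. The gripper was probably covering it, since red ball and handle pixels showed right beside it. I had used up my picture views, so I could not look again before handing in.

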